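Restock the titrator's bottle carrier and rivet it down

ROBOT

A 6-joint arm with a two-finger parallel gripper is mounted at the origin on the work surface. World frame = base frame: x ahead of the robot, y to its left, z up, the work surface at z = 0. Lengths are in m, angles in rad, forces in N, time in s.
With the tool pointing down it reaches from about 0.25 to 0.8 m from the base axis. Payload 3.9 kg.
Tool frame: the origin (TCP) lies at the very end of the fingers, on their centre line; the grasp point (between the pads) lies 19 mm behind it; z points along the fingers, y is the direction in which the jaws open and shut (so a half turn about z gives the same grasp; the last joint's range is limited). The gripper opens to 85 mm and grips with 20 to 120 N. Pads are 22 mm wide; open, the fingers measure 114 mm over their backs; the gripper's body (76 mm by 85 mm) begins 54 mm behind the grasp point. The pads swing forward as they close: fully open they stand 13 mm farther back than shut.
Start: joints at [1.131, 0.26, -0.138, 1.173, 0, 1.571], TCP at [0.224, 0.475, 0.231] pointing down, gripper open.
Joint ranges: [-2.78, 2.78], [-0.83, 1.72], [-1.28, 1.37], [-1.9, 2.12], [-1.57, 1.48], [-3.14, 3.14]. Speed limits (rad/s): [2.57, 2.57, 3.14, 3.14, 3.14, 3.14].

INTERFACE

Orientations are given as a unit quaternion [x, y, z, w].
In Python, from cell import ctrl, imaging, ticket, spotter gives the robot as it stands. The module is installed in compiled form; this text tells all that it offers.
- The arm moves only by the tool step_arm, never from a script. Its arguments are lists of equal length, an entry for each row: "offset": the shift along the world's x, y, z in units of 0.08 m (1.0 is 0.08 m), a list of three; "turn": the turn, a rotation vector about the world's x, y, z in units of pi rad (1.0 is pi rad), a list of three; "hand": the finger opening in mm, from 0 to 85.4. A call has 1 to 20 rows; each row is the pose to reach, as a shift and turn from the pose commanded when the call began, turning the shorter way round; what a row does not reach only later rows make up. A row lasts 1/12 s, in which the tool goes at most 41.7 mm and 7.16 degrees, less where a joint would pass 70% of its speed; a pose out of reach is approached as far as the arm can. A call with a number of a shift or a turn outside -1 to 1 is refused whole. A call with a gripper value outside its range is refused whole. The fingers move at their own pace and stop on an object; "newtons" is the grip in N (left out, the last holds). Time passes only in rows, so rows that repeat a pose let the fingers close. It gives the time, the measured TCP pose, the force and the opening at its end, in the units of the state.
- ctrl.get_obs(): the state, without advancing time (a new reading comes with each control period).
- imaging.capture(name): name is "scene" or "top"; returns a dict with "frame" (480x640x3 uint8, red, green, blue), "fx", "fy", "cx", "cy" (pixels), "view" (4x4, takes a point from world to camera coordinates). Camera axes: x right, y down, z forward; pixel columns grow to the right and rows downward; lengths in m; the calibration is good to about 2 mm. A picture is of the moment at which its call begins. There is no depth.
- ticket.sign_off(): hands the job in, once; it reports no verdict.
Trained networks look in the newest picture that a camera, given by its name, has taken for a name from the list of things; names that differ only in an ending like _2 or _b are one class to them, and where a whole thing is asked for, a point or a joint stands for the part that bears it (a point fixed in the world has none). Each returns a list of dicts, best first, with "confidence" (0 to 1); they miss things now and then, are a little off and sometimes report something else, mostly with a low value. They report only what shows in the picture. A call takes as long as a camera call. They do not tell look-alikes from the thing itself.
- spotter.find_in(camera, label): "at" ([x, y, z] in m, in the coordinates of the camera as it stood for that picture, good to about 4 mm: the middle of the surface that is visible of it).
- spotter.trace(camera, label): "mask" (480x640 bool, what is visible of it).
- spotter.landmark_of(camera, label): "at" ([x, y, z] in m, in the coordinates of the camera as it stood for that picture, good to about 4 mm: a listed point, or the origin of a listed thing).
The state is a dict: "t": time; "joint_positions": joint angles; "qd": joint speeds; "effort": joint torques, N m; "tool_pos": TCP position; "eef_rot": TCP orientation; "wrist_force": force on the tool from outside, world axes, zero at the start; "ft_torque": the same for the moment, N m; "grip_width": opening from 0.0 (shut) to 1.0 (fully open).
Only numpy, scipy, OpenCV 4.12 (cv2) and the standard library are available. Lean on these libraries where they do the work, as an engineer would, in place of code of your own. Each camera call takes 0.05 s, during which the arm holds its last target.

TASK

Release the bottle carrier by pulling up the red centre pins of both rivets, pull the carrier fully out by its blue tab, and put spare blue-capped bottles upright into its empty cells, lowering each gently to the floor, until every cell holds one. Then push the carrier fully home and push both pins back down until their heads sit on the collars. Leave the bottles already in their cells there, any spare not needed standing on the bench, and the red-capped bottle and the beaker where they are.

Things in the scene. Friction and masses are not known exactly. Their poses are not given: they have to be found in the camera images.
- dock: grey docking plate fixed to the bench, 225 x 376 (its y) x 20 mm thick, side rails 34 mm high; the carrier slides on it along its x axis, which points away from the robot (turned by up to 0.18 rad). Origin: at bench height, under the middle of the row of cells when the carrier is at half travel; a back stop 55 mm high stands 69 to 79 mm beyond it
- carrier (a joint): white sliding bottle carrier on the dock, m: 0 = fully home at its back stop (as found), 0.060 = fully out, at its stop towards the robot (dock's -x). Drags with about 6 N, stays where left. It is a row of five square cells (62 mm inside, walls 4 mm thick, tops 62 mm above the bench) and, towards the robot, a flange (top 29 mm above the bench) with a tab and two rivets
- tab_top (a point): top centre of the blue tab at the middle of the carrier's flange, 77 mm above the bench; the tab is 12 mm thick along the dock's x, 26 mm wide along its y, and stands 48 mm above the flange. 44 mm of clear flange lie between it and the cell walls. Moves with the carrier
- cell0 (a point): centre of the floor of carrier cell 0, 26 mm above the bench (cells are 66 mm apart along the dock's y, cell 0 at +y, the robot's left); moves with the carrier. A bottle's underside belongs here
- cell1 (a point): centre of the floor of carrier cell 1, 26 mm above the bench (cells are 66 mm apart along the dock's y, cell 0 at +y, the robot's left); moves with the carrier. A bottle's underside belongs here
- cell2 (a point): centre of the floor of carrier cell 2, 26 mm above the bench (cells are 66 mm apart along the dock's y, cell 0 at +y, the robot's left); moves with the carrier. A bottle's underside belongs here
- cell3 (a point): centre of the floor of carrier cell 3, 26 mm above the bench (cells are 66 mm apart along the dock's y, cell 0 at +y, the robot's left); moves with the carrier. A bottle's underside belongs here
- cell4 (a point): centre of the floor of carrier cell 4, 26 mm above the bench (cells are 66 mm apart along the dock's y, cell 0 at +y, the robot's left); moves with the carrier. A bottle's underside belongs here
- pin0 (a joint): red centre pin of push rivet 0, m: how far it is raised; 0 = head seated on its black collar (rivet spread, locking the carrier), 0.016 = fully raised (its stop; rivet released); 0 to 0.002 as found. Takes about 7 N either way, stays where left. Frees the carrier once raised about 9 mm; while the carrier is not home the pin cannot be pushed in beyond about half-way
- pin0_top (a point): top centre of the round red head of pin 0: 20 mm diameter, 10 mm thick, on a black collar of 30 mm diameter whose top is 36 mm above the bench, so this point is 46 mm high when seated. At +100 mm along the dock's y from the tab's middle, 80 mm before the cells' middle. Moves with pin and carrier
- pin1 (a joint): red centre pin of push rivet 1, m: how far it is raised; 0 = head seated on its black collar (rivet spread, locking the carrier), 0.016 = fully raised (its stop; rivet released); 0 to 0.002 as found. Takes about 7 N either way, stays where left. Frees the carrier once raised about 9 mm; while the carrier is not home the pin cannot be pushed in beyond about half-way
- pin1_top (a point): top centre of the round red head of pin 1: 20 mm diameter, 10 mm thick, on a black collar of 30 mm diameter whose top is 36 mm above the bench, so this point is 46 mm high when seated. At -100 mm along the dock's y from the tab's middle, 80 mm before the cells' middle. Moves with pin and carrier
- racked0: bottle already in the carrier (absent if its cell is empty): 100 ml amber glass reagent bottle, upright: body 50 mm diameter up to 48 mm, shoulder narrowing up to 58 mm, then a blue screw cap 30 mm diameter from 60 to 90 mm height, where it is held; 0.14 kg. Origin: centre of its underside, z up
- racked1: bottle already in the carrier (absent if its cell is empty): 100 ml amber glass reagent bottle, upright: body 50 mm diameter up to 48 mm, shoulder narrowing up to 58 mm, then a blue screw cap 30 mm diameter from 60 to 90 mm height, where it is held; 0.14 kg. Origin: centre of its underside, z up
- racked2: bottle already in the carrier (absent if its cell is empty): 100 ml amber glass reagent bottle, upright: body 50 mm diameter up to 48 mm, shoulder narrowing up to 58 mm, then a blue screw cap 30 mm diameter from 60 to 90 mm height, where it is held; 0.14 kg. Origin: centre of its underside, z up
- racked3: bottle already in the carrier (absent if its cell is empty): 100 ml amber glass reagent bottle, upright: body 50 mm diameter up to 48 mm, shoulder narrowing up to 58 mm, then a blue screw cap 30 mm diameter from 60 to 90 mm height, where it is held; 0.14 kg. Origin: centre of its underside, z up
- racked4: bottle already in the carrier (absent if its cell is empty): 100 ml amber glass reagent bottle, upright: body 50 mm diameter up to 48 mm, shoulder narrowing up to 58 mm, then a blue screw cap 30 mm diameter from 60 to 90 mm height, where it is held; 0.14 kg. Origin: centre of its underside, z up
- spare0: spare bottle standing on the bench: 100 ml amber glass reagent bottle, upright: body 50 mm diameter up to 48 mm, shoulder narrowing up to 58 mm, then a blue screw cap 30 mm diameter from 60 to 90 mm height, where it is held; 0.11 to 0.2 kg. Origin: centre of its underside, z up
- spare1: spare bottle standing on the bench: 100 ml amber glass reagent bottle, upright: body 50 mm diameter up to 48 mm, shoulder narrowing up to 58 mm, then a blue screw cap 30 mm diameter from 60 to 90 mm height, where it is held; 0.11 to 0.2 kg. Origin: centre of its underside, z up
- spare2: spare bottle standing on the bench: 100 ml amber glass reagent bottle, upright: body 50 mm diameter up to 48 mm, shoulder narrowing up to 58 mm, then a blue screw cap 30 mm diameter from 60 to 90 mm height, where it is held; 0.11 to 0.2 kg. Origin: centre of its underside, z up
- spare3: spare bottle standing on the bench: 100 ml amber glass reagent bottle, upright: body 50 mm diameter up to 48 mm, shoulder narrowing up to 58 mm, then a blue screw cap 30 mm diameter from 60 to 90 mm height, where it is held; 0.11 to 0.2 kg. Origin: centre of its underside, z up
- spent: bystander, a spent bottle with a red cap, not to be used: 100 ml amber glass reagent bottle, upright: body 50 mm diameter up to 48 mm, shoulder narrowing up to 58 mm, then a red screw cap 30 mm diameter from 60 to 90 mm height, where it is held; 0.14 kg. Origin: centre of its underside, z up
- beaker: bystander, glass beaker, 66 mm diameter, 85 mm high, origin: centre of its underside
There are look-alikes about, which are no part of the job. Leave any green or purple look-alike of the spare0 alone. Leave any yellow look-alike of the racked3 alone.

How it is judged:
By the outcome, as a careful person would: the job done as asked, in the order asked, and still so for the second after the job is handed in, with the robot touching nothing.
Of racked0, racked1, racked2, racked3, racked4 only 1 to 3 are there at a start; the rules pass over those that are not, and their reading is None.
At some moment in a run one of spare0, spare1, spare2, spare3 may be knocked a few centimetres aside while the robot is not near it.
It also fails if it takes over 210 s, if anything falls off the work surface, if the arm or the gripper's body presses on something with over 40 N, if the wrist force passes 120 N, or if a joint passes its speed limit or range.

## Working session

There is one attempt and no reset: what is moved stays moved. The work goes in short steps, Python scripts to look and compute and a tool call to move; the robot and the scene stay as the last step left them, time stands still between calls to the robot, and variables do not carry over. Pictures are saved under pics/ and viewed, and the job is handed in when it is done.

Besides the shell and the picture viewer there is one more tool, called after "Call:" by a JSON object that holds its "op" and its "data", one argument or row to a line. step_arm: Moves the arm, as the interface text tells. Shifts and turns lie within -1 to 1; 1 stands for 0.08 m of shift or pi rad of turn. Its arguments: {"type":"object","properties":{"offset":{"type":"array","items":{"type":"array","items":{"type":"number"}}},"turn":{"type":"array","items":{"type":"array","items":{"type":"number"}}},"hand":{"type":"array","items":{"type":"number"}},"newtons":{"type":"number"}},"required":["offset","turn","hand"]}

```bash
mkdir -p pics; ls
python3 - <<'E'
from cell import ctrl, imaging, ticket, spotter
import cv2,numpy as np
o=ctrl.get_obs();print(o)
for n in("scene","top"):
    c=imaging.capture(n);cv2.imwrite(f"pics/{n}0.png",c["frame"][:,:,::-1]);print(n,c["fx"],c["cx"],c["cy"],np.round(c["view"],3).tolist())
E
```

```text
pics
{'t': 0.0, 'joint_positions': array([ 1.13099082e+00,  2.60671314e-01, -1.39400965e-01,  1.17269041e+00,
        5.68164695e-06,  1.57078040e+00]), 'qd': array([ 0.00139872,  0.00062715,  0.00043499, -0.00014191, -0.00035284,
       -0.00083181]), 'effort': array([ 8.78986993e-04, -4.05675852e+01,  2.53922993e+01,  1.90146285e-02,
        1.92330776e-04,  3.86774261e-06]), 'tool_pos': array([0.22322899, 0.47441155, 0.2304595 ]), 'eef_rot': array([ 2.18126843e-01,  9.75919932e-01, -9.58881624e-04, -2.17245586e-04]), 'wrist_force': array([-0.04187378, -0.69856152, -0.58778852]), 'ft_torque': array([ 0.01508586, -0.01677846, -0.00369422]), 'grip_width': 0.9959172852311665}
scene 518.0544144475707 319.1699739772791 244.45325879146537 [[-0.657, 0.754, 0.002, 0.372], [0.447, 0.392, -0.804, -0.183], [-0.607, -0.527, -0.595, 1.546], [0.0, 0.0, 0.0, 1.0]]
top 510.97254272262734 321.78120318657074 231.40308213461708 [[0.015, -0.999, 0.037, -0.029], [-0.984, -0.022, -0.176, 0.606], [0.177, -0.033, -0.984, 1.061], [0.0, 0.0, 0.0, 1.0]]
```

View pics/scene0.png

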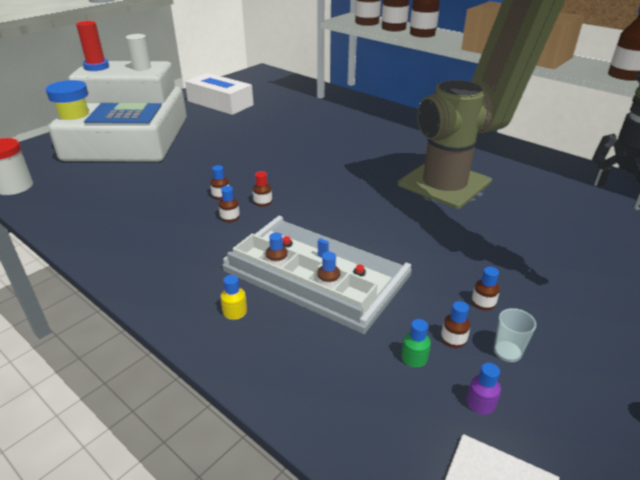

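View pics/top0.png

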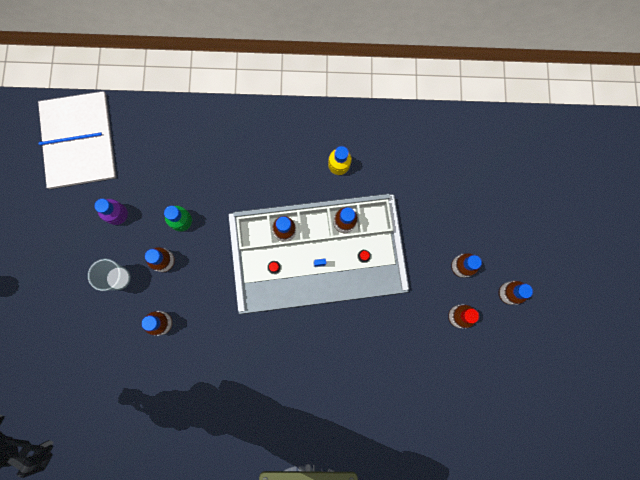

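The top view shows racked bottles in cells 1 (284,225) and 3 (346,216), so cells 0, 2 and 4 are empty. There are four amber blue-capped spares at (158,258), (155,323), (467,264) and (516,291). The spent bottle has the red cap (465,316). The look-alikes are green (177,217), purple (110,210) and yellow (340,160).

```bash
cat > h.py <<'E'
from cell import ctrl, imaging, ticket, spotter
import cv2,numpy as np
def cap(n): return imaging.capture(n)
def ray(c,u,v,z):
    R=c["view"][:3,:3];t=c["view"][:3,3]
    o=-R.T@t; d=R.T@np.array([(u-c["cx"])/c["fx"],(v-c["cy"])/c["fy"],1])
    return o+d*(z-o[2])/d[2]
def w(c,p):
    R=c["view"][:3,:3];t=c["view"][:3,3]
    return R.T@(np.asarray(p)-t)
def proj(c,P):
    q=c["view"][:3,:3]@np.asarray(P)+c["view"][:3,3]
    return np.array([c["fx"]*q[0]/q[2]+c["cx"],c["fy"]*q[1]/q[2]+c["cy"]])
def lm(c,n,l): return [(round(d["confidence"],2),np.round(w(c,d["at"]),4).tolist(),np.round(proj(c,w(c,d["at"]))).tolist()) for d in spotter.landmark_of(n,l)]
E
python3 - <<'E'
from h import *
for n in("top","scene"):
    c=cap(n)
    for l in ["dock","tab_top","cell0","cell1","cell2","cell3","cell4","pin0_top","pin1_top","racked1","racked3","spare0","spare1","spent","beaker"]:
        print(n,l,*lm(c,n,l)[:7],sep="\n   ")
E
```

```text
top
   dock
   (0.69, [0.591, -0.0073, -0.002], [316.0, 242.0])
top
   tab_top
   (0.89, [0.5404, -0.0147, 0.077], [321.0, 260.0])
   (0.45, [0.5285, 0.0909, 0.0442], [271.0, 267.0])
top
   cell0
   (0.91, [0.6132, 0.0647, 0.0273], [285.0, 230.0])
   (0.9, [0.6319, -0.0666, 0.0243], [343.0, 223.0])
   (0.81, [0.623, -0.0016, 0.0244], [314.0, 226.0])
   (0.73, [0.6403, -0.1321, 0.0205], [372.0, 221.0])
   (0.62, [0.4307, -0.3282, 0.0009], [458.0, 316.0])
top
   cell1
   (0.91, [0.6132, 0.0647, 0.0273], [285.0, 230.0])
   (0.9, [0.6319, -0.0666, 0.0243], [343.0, 223.0])
   (0.81, [0.623, -0.0016, 0.0244], [314.0, 226.0])
   (0.73, [0.6403, -0.1321, 0.0205], [372.0, 221.0])
   (0.62, [0.4307, -0.3282, 0.0009], [458.0, 316.0])
top
   cell2
   (0.91, [0.6132, 0.0647, 0.0273], [285.0, 230.0])
   (0.9, [0.6319, -0.0666, 0.0243], [343.0, 223.0])
   (0.81, [0.623, -0.0016, 0.0244], [314.0, 226.0])
   (0.73, [0.6403, -0.1321, 0.0205], [372.0, 221.0])
   (0.62, [0.4307, -0.3282, 0.0009], [458.0, 316.0])
top
   cell3
   (0.91, [0.6132, 0.0647, 0.0273], [285.0, 230.0])
   (0.9, [0.6319, -0.0666, 
[... 4403 characters left out ...]
 0.0008], [483.0, 304.0])
   (0.68, [0.6329, 0.3049, -0.0017], [416.0, 358.0])
   (0.66, [0.4843, -0.4435, -0.0033], [222.0, 196.0])
   (0.57, [0.546, -0.3408, 0.0036], [229.0, 216.0])
scene
   spare1
   (0.84, [0.651, 0.4468, -0.0023], [479.0, 405.0])
   (0.73, [0.5409, 0.3295, 0.003], [451.0, 336.0])
   (0.7, [0.4068, 0.3323, 0.0008], [483.0, 304.0])
   (0.68, [0.6329, 0.3049, -0.0017], [416.0, 358.0])
   (0.66, [0.4843, -0.4435, -0.0033], [222.0, 196.0])
   (0.57, [0.546, -0.3408, 0.0036], [229.0, 216.0])
scene
   spent
   (0.59, [0.4315, -0.326, 0.0004], [263.0, 202.0])
scene
   beaker
   (0.9, [0.4986, 0.4253, 0.0033], [506.0, 348.0])
   (0.62, [0.5409, -0.3409, 0.0032], [230.0, 216.0])
```

Run:
```python
from h import *
c=cap("top");f=c["frame"]
cv2.imwrite("pics/z1.png",cv2.resize(f[185:325,220:420],None,fx=4,fy=4,interpolation=cv2.INTER_CUBIC)[:,:,::-1])
hsv=cv2.cvtColor(f,cv2.COLOR_RGB2HSV)
for nm,m in(("blue",cv2.inRange(hsv,(100,150,80),(125,255,255))),("red",cv2.inRange(hsv,(0,190,140),(6,255,255))|cv2.inRange(hsv,(174,190,140),(180,255,255)))):
    n,_,st,ce=cv2.connectedComponentsWithStats(m)
    for i in range(1,n):
        if st[i,4]>25:print(nm,np.round(ce[i],1),st[i,4],[np.round(ray(c,*ce[i],z)[:2],4).tolist() for z in (.046,.077,.09,.116)])
```

```text
blue [ 68.3 138.6] 163 [[0.806, 0.5513], [0.7949, 0.5364], [0.7902, 0.5301], [0.7809, 0.5176]]
blue [341.  153.4] 174 [[0.7886, -0.0584], [0.7779, -0.0562], [0.7735, -0.0553], [0.7646, -0.0534]]
blue [103.1 206.1] 231 [[0.6536, 0.4611], [0.6468, 0.4487], [0.6439, 0.4435], [0.6382, 0.4331]]
blue [171.9 213.2] 206 [[0.6414, 0.3112], [0.6349, 0.303], [0.6322, 0.2996], [0.6267, 0.2927]]
blue [347. 215.] 185 [[0.6462, -0.0728], [0.6396, -0.0702], [0.6368, -0.0691], [0.6312, -0.0669]]
blue [283.1 224.1] 184 [[0.6226, 0.0678], [0.6167, 0.0665], [0.6142, 0.0659], [0.6092, 0.0648]]
blue [152.9 256.1] 210 [[0.546, 0.3455], [0.5422, 0.3364], [0.5406, 0.3325], [0.5374, 0.3249]]
blue [472.6 262.3] 214 [[0.5464, -0.3503], [0.5426, -0.3399], [0.541, -0.3356], [0.5378, -0.3269]]
blue [319.6 262.1] 73 [[0.5402, -0.0138], [0.5365, -0.0129], [0.535, -0.0125], [0.5319, -0.0117]]
blue [523.2 290.8] 228 [[0.4859, -0.4599], [0.4838, -0.4464], [0.4829, -0.4408], [0.4811, -0.4295]]
blue [149.9 322.8] 227 [[0.4047, 0.3415], [0.4048, 0.3325], [0.4049, 0.3287], [0.405, 0.3211]]
red [364.3 254.9] 68 [[0.5579, -0.1114], [0.5537, -0.1077], [0.552, -0.1062], [0.5485, -0.1031]]
red [273.1 266.2] 67 [[0.5293, 0.0867], [0.526, 0.0848], [0.5245, 0.084], [0.5217, 0.0824]]
red [471.2 315.5] 170 [[0.4308, -0.343], [0.4302, -0.3328], [0.4299, -0.3285], [0.4294, -0.32]]
```

Run:
```python
from h import *
from scipy.optimize import least_squares
c=cap("scene");f=c["frame"]
cv2.imwrite("pics/z2.png",cv2.resize(f[190:330,210:420],None,fx=3.8,fy=3.8,interpolation=cv2.INTER_CUBIC)[:,:,::-1])
hsv=cv2.cvtColor(f,cv2.COLOR_RGB2HSV)
for nm,m in(("blue",cv2.inRange(hsv,(100,150,80),(125,255,255))),("red",cv2.inRange(hsv,(0,190,140),(6,255,255))|cv2.inRange(hsv,(174,190,140),(180,255,255)))):
    n,_,st,ce=cv2.connectedComponentsWithStats(m)
    for i in range(1,n):
        if st[i,4]>25 and 150<ce[i][1]<420 and ce[i][0]>180:print(nm,np.round(ce[i],1),st[i,4],[np.round(ray(c,*ce[i],z)[:2],4).tolist() for z in (.043,.055,.075,.101)])
# fit from landmarks
obs=[((0,0),(.591,-.0073),30),((0,0),(.5905,-.0066),30)]
L=[(-80,0,.5404,-.0147),(-80,0,.5415,-.0161),(-80,100,.5285,.0865),(-80,100,.529,.0836),(-80,-100,.5595,-.1115),(-80,-100,.558,-.1112),(-30,0,.591,-.0073),(-30,0,.5905,-.0066)]
for i,x,y in[(1,.6132,.0647),(3,.6319,-.0666),(2,.623,-.0016),(4,.6403,-.1321),(4,.6404,-.1362),(0,.6065,.1315),(1,.6093,.0642),(2,.6289,-.0029),(3,.6343,-.0715)]: L.append((0,132-66*i,x,y))
L=np.array(L);l=L[:,:2]/1000
def P(p,l):
    s,k=np.sin(p[2]),np.cos(p[2]);return np.stack([p[0]+k*l[:,0]-s*l[:,1],p[1]+s*l[:,0]+k*l[:,1]],1)
r=least_squares(lambda p:(P(p,l)-L[:,2:]).ravel(),[.62,0,.14],loss="soft_l1",f_scale=.003)
print(r.x);print(np.round((P(r.x,l)-L[:,2:])*1000,1).tolist())
```

```text
blue [217.7 171.5] 143 [[0.4473, -0.4967], [0.4608, -0.4785], [0.4833, -0.4482], [0.5126, -0.4088]]
blue [227.3 192.8] 145 [[0.5085, -0.3836], [0.521, -0.3673], [0.5418, -0.3401], [0.5689, -0.3048]]
blue [275.7 241.2] 174 [[0.5805, -0.1257], [0.5918, -0.1136], [0.6106, -0.0935], [0.6351, -0.0674]]
blue [326.2 255.1] 329 [[0.5426, -0.0002], [0.5545, 0.0097], [0.5744, 0.0264], [0.6002, 0.048]]
blue [489.9 275.7] 269 [[0.3626, 0.3169], [0.3775, 0.3216], [0.4023, 0.3296], [0.4346, 0.3399]]
blue [230.9 283.5] 237 [[0.7528, -0.0891], [0.7613, -0.0776], [0.7754, -0.0585], [0.7937, -0.0337]]
blue [459.4 311. ] 309 [[0.506, 0.3212], [0.5185, 0.3259], [0.5394, 0.3337], [0.5666, 0.3438]]
blue [418.5 329.3] 328 [[0.6038, 0.2865], [0.6147, 0.2918], [0.6329, 0.3006], [0.6566, 0.312]]
blue [488.8 374.3] 400 [[0.6154, 0.4392], [0.6262, 0.4419], [0.644, 0.4465], [0.6673, 0.4524]]
red [261.1 178.5] 113 [[0.3928, -0.3714], [0.4072, -0.3552], [0.4312, -0.3284], [0.4624, -0.2935]]
[ 0.6222679  -0.00223127  0.14367909]
[[2.7, 1.0], [1.6, 2.4], [0.3, -1.2], [-0.2, 1.7], [-2.1, -1.2], [-0.6, -1.5], [1.6, 0.8], [2.1, 0.1], [-0.4, -1.6], [-0.2, -1.0], [-0.7, -0.6], [0.9, -0.8], [0.8, 3.3], [-3.1, -3.1], [3.5, -1.1], [-6.6, 0.7], [-2.6, 3.9]]
```

View pics/z2.png

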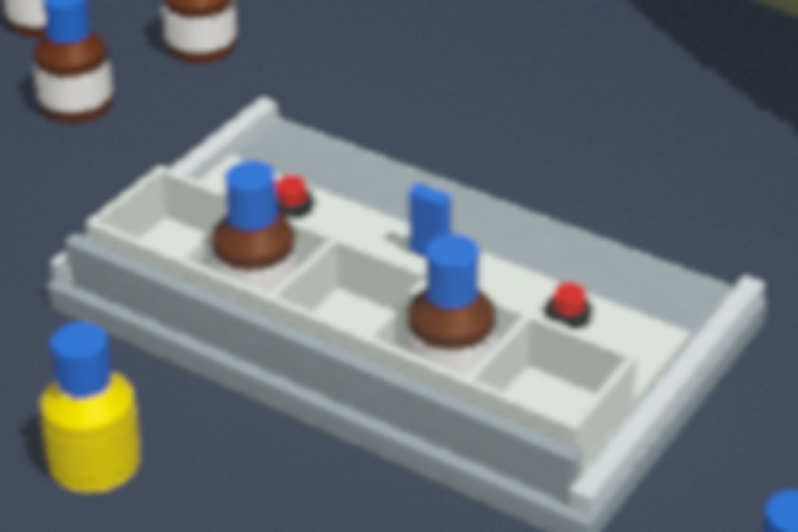

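View pics/z1.png

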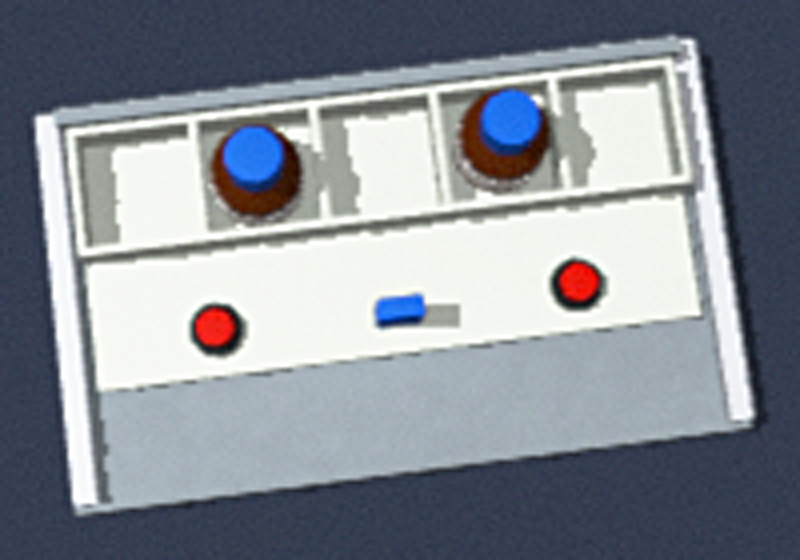

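Call:
{"op": "step_arm", "data": {
  "offset": [
    [0.8,-1,0],
    [0.8,-1,0],
    [0.8,-1,0]
  ],
  "turn": [
    [0,0,0.1],
    [0,0,0.1],
    [0,0,0.1]
  ],
  "hand": [45,45,45],
  "newtons": 60
}}

```text
t: 2.05
tool_pos: [0.2883, 0.3933, 0.2312]
eef_rot: [0.06, 0.998, -0.001, 0.0]
wrist_force: [0.6, -0.2, -0.3]
grip_width: 0.608
```

Call:
{"op": "step_arm", "data": {
  "offset": [
    [0.8,-1,0],
    [0.8,-1,0],
    [0.8,-1,0]
  ],
  "turn": [
    [0,0,0.085],
    [0,0,0.085],
    [0,0,0.085]
  ],
  "hand": [45,45,45]
}}

```text
t: 2.3
tool_pos: [0.3526, 0.3133, 0.2315]
eef_rot: [-0.073, 0.997, -0.0, 0.0]
wrist_force: [0.2, 0.3, -0.1]
grip_width: 0.526
```

Call:
{"op": "step_arm", "data": {
  "offset": [
    [0.8,-1,0],
    [0.8,-1,0],
    [0.8,-1,0]
  ],
  "turn": [
    [0,0,0],
    [0,0,0],
    [0,0,0]
  ],
  "hand": [45,45,45]
}}

```text
t: 2.55
tool_pos: [0.4177, 0.2319, 0.2315]
eef_rot: [-0.069, 0.998, -0.001, 0.001]
wrist_force: [0.1, -0.6, 1.1]
grip_width: 0.525
```

Call:
{"op": "step_arm", "data": {
  "offset": [
    [0.8,-1,0],
    [0.8,-1,0],
    [0.8,-1,0]
  ],
  "turn": [
    [0,0,0],
    [0,0,0],
    [0,0,0]
  ],
  "hand": [45,45,45]
}}

```text
t: 2.8
tool_pos: [0.4821, 0.1518, 0.2315]
eef_rot: [-0.069, 0.998, -0.001, 0.001]
wrist_force: [0.1, 0.5, 1.1]
grip_width: 0.529
```

Call:
{"op": "step_arm", "data": {
  "offset": [
    [0.6,-0.85,-1],
    [0.6,-0.85,-1],
    [0.6,-0.85,-1],
    [0.6,-0.85,-1]
  ],
  "turn": [
    [0,0,0],
    [0,0,0],
    [0,0,0],
    [0,0,0]
  ],
  "hand": [45,45,45,45]
}}

```text
t: 3.13
tool_pos: [0.5269, 0.0833, 0.1468]
eef_rot: [-0.068, 0.998, -0.001, -0.003]
wrist_force: [-0.7, -0.1, 0.1]
grip_width: 0.525
```

Call:
{"op": "step_arm", "data": {
  "offset": [
    [0,0,-0.9],
    [0,0,-0.9],
    [0,0,-0.9]
  ],
  "turn": [
    [0,0,0],
    [0,0,0],
    [0,0,0]
  ],
  "hand": [45,45,45]
}}

```text
t: 3.38
tool_pos: [0.5227, 0.0864, 0.0745]
eef_rot: [-0.071, 0.997, -0.0, -0.005]
wrist_force: [-1.2, 0.2, -0.3]
grip_width: 0.528
```

Run:
```python
from h import *
o=ctrl.get_obs();print(o["t"],o["tool_pos"],o["wrist_force"])
c=cap("top");cv2.imwrite("pics/a1.png",cv2.resize(c["frame"][185:325,220:420],None,fx=4,fy=4,interpolation=cv2.INTER_CUBIC)[:,:,::-1])
c=cap("scene");cv2.imwrite("pics/a2.png",cv2.resize(c["frame"][150:330,250:450],None,fx=3.3,fy=3.3,interpolation=cv2.INTER_CUBIC)[:,:,::-1])
```

```text
3.3833 [0.52274555 0.08644472 0.07449387] [-1.19118024  0.16100408 -0.29767387]
```

View pics/a2.png

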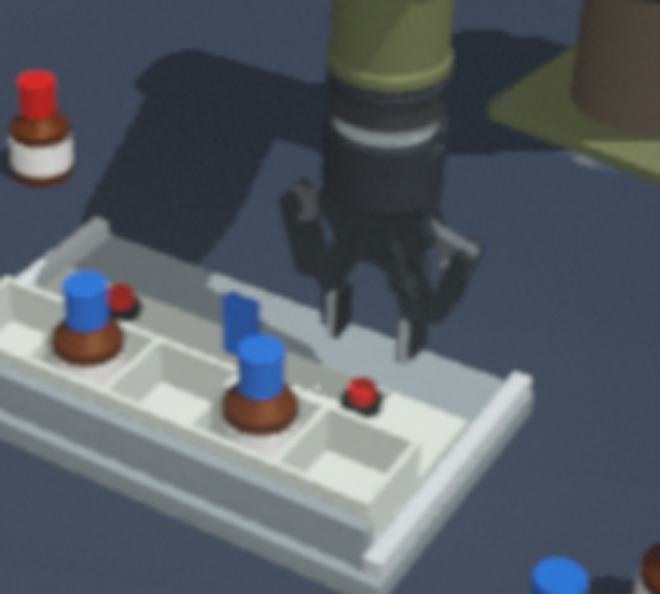

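View pics/a1.png

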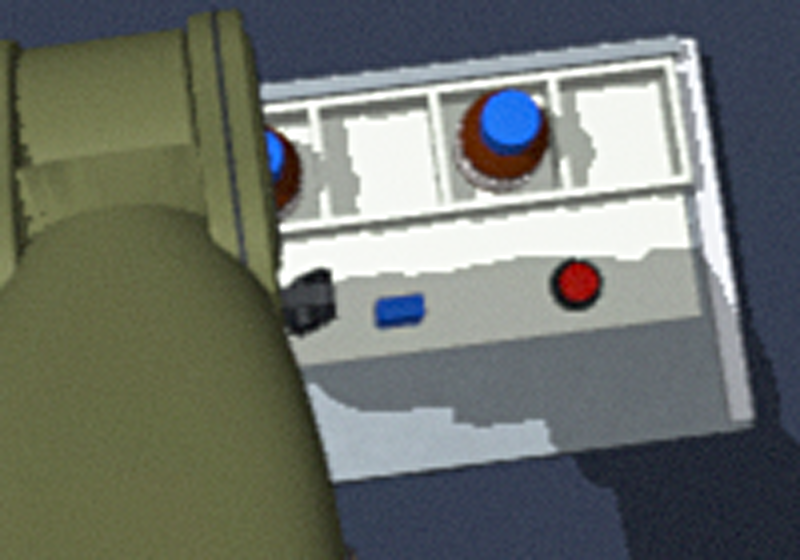

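The gripper is above pin 0, in line with it, with the jaws along the dock's y. I'll descend around the head and check the settled position.

Call:
{"op": "step_arm", "data": {
  "offset": [
    [0.0,0,-0.2],
    [0.0,0,-0.4],
    [0.0,0,-0.5],
    [0,0,-0.5],
    [0,0,-0.5]
  ],
  "turn": [
    [0,0,0],
    [0,0,0],
    [0,0,0],
    [0,0,0],
    [0,0,0]
  ],
  "hand": [45,45,45,45,45]
}}

```text
t: 3.9
tool_pos: [0.5284, 0.0874, 0.0407]
eef_rot: [-0.071, 0.997, 0.0, 0.001]
wrist_force: [-0.2, -0.2, -0.1]
grip_width: 0.527
```

Call:
{"op": "step_arm", "data": {
  "offset": [
    [0.0,-0.015,-0.025],
    [0.0,-0.015,-0.025],
    [0.0,-0.015,-0.025],
    [0.0,-0.015,-0.025],
    [0.0,-0.015,-0.025],
    [0.0,-0.015,-0.025]
  ],
  "turn": [
    [0,0,0],
    [0,0,0],
    [0,0,0],
    [0,0,0],
    [0,0,0],
    [0,0,0]
  ],
  "hand": [10,10,10,10,10,10]
}}

```text
t: 4.4
tool_pos: [0.5286, 0.0848, 0.0384]
eef_rot: [-0.07, 0.998, -0.001, 0.001]
wrist_force: [-0.0, -4.8, 5.0]
grip_width: 0.197
```

Call:
{"op": "step_arm", "data": {
  "offset": [
    [0,0,0],
    [0,0,0]
  ],
  "turn": [
    [0,0,0],
    [0,0,0]
  ],
  "hand": [10,10]
}}

```text
t: 4.57
tool_pos: [0.5286, 0.0848, 0.0384]
eef_rot: [-0.07, 0.998, -0.001, 0.001]
wrist_force: [-0.1, -4.3, 7.0]
grip_width: 0.193
```

Run:
```python
from h import *
c=cap("scene");cv2.imwrite("pics/a3.png",cv2.resize(c["frame"][170:310,290:430],None,fx=4.2,fy=4.2,interpolation=cv2.INTER_CUBIC)[:,:,::-1])
```

```text
(no output)
```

View pics/a3.png

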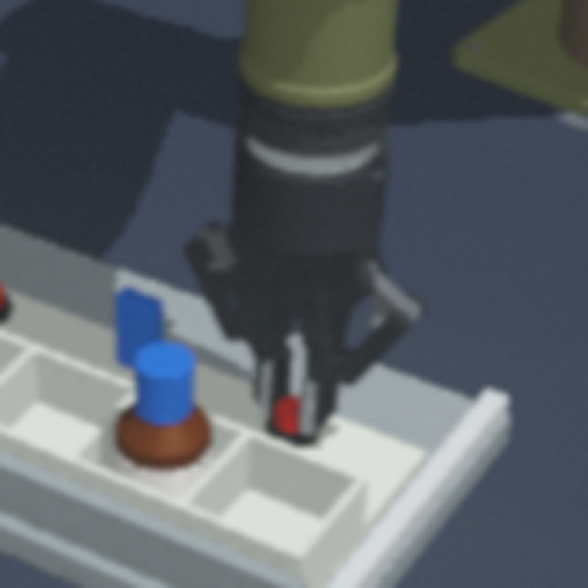

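Call:
{"op": "step_arm", "data": {
  "offset": [
    [0,0,0.05],
    [0,0,0.1],
    [0,0,0.15],
    [0,0,0.19],
    [0,0,0.19],
    [0,0,0.19]
  ],
  "turn": [
    [0,0,0],
    [0,0,0],
    [0,0,0],
    [0,0,0],
    [0,0,0],
    [0,0,0]
  ],
  "hand": [10,10,10,10,10,10]
}}

```text
t: 5.12
tool_pos: [0.5286, 0.0848, 0.0528]
eef_rot: [-0.07, 0.998, -0.001, 0.001]
wrist_force: [2.3, -4.8, -0.6]
grip_width: 0.197
```

Call:
{"op": "step_arm", "data": {
  "offset": [
    [0,0,0],
    [0,0,0],
    [0,0,0],
    [0,0,0.4],
    [0,0,0.75],
    [0,0,0.75]
  ],
  "turn": [
    [0,0,0],
    [0,0,0],
    [0,0,0],
    [0,0,0],
    [0,0,0],
    [0,0,0]
  ],
  "hand": [45,45,45,45,45,45]
}}

```text
t: 5.62
tool_pos: [0.5309, 0.0869, 0.1174]
eef_rot: [-0.071, 0.997, 0.001, 0.004]
wrist_force: [0.4, 0.9, 0.4]
grip_width: 0.525
```

Call:
{"op": "step_arm", "data": {
  "offset": [
    [0.13,-1,0],
    [0.13,-1,0],
    [0.13,-1,0]
  ],
  "turn": [
    [0,0,0],
    [0,0,0],
    [0,0,0]
  ],
  "hand": [45,45,45]
}}

```text
t: 5.87
tool_pos: [0.5388, 0.0011, 0.1128]
eef_rot: [-0.068, 0.998, -0.001, 0.001]
wrist_force: [-0.1, -1.0, 0.4]
grip_width: 0.527
```

Call:
{"op": "step_arm", "data": {
  "offset": [
    [0.13,-1,0],
    [0.13,-1,0],
    [0.13,-1,0]
  ],
  "turn": [
    [0,0,0],
    [0,0,0],
    [0,0,0]
  ],
  "hand": [45,45,45]
}}

```text
t: 6.12
tool_pos: [0.5495, -0.0793, 0.1125]
eef_rot: [-0.068, 0.998, -0.001, 0.001]
wrist_force: [0.8, -0.3, -0.5]
grip_width: 0.525
```

Call:
{"op": "step_arm", "data": {
  "offset": [
    [0.1,-0.48,-0.2],
    [0.1,-0.48,-0.5],
    [0.1,-0.48,-0.7],
    [0.1,-0.48,-0.7]
  ],
  "turn": [
    [0,0,0],
    [0,0,0],
    [0,0,0],
    [0,0,0]
  ],
  "hand": [45,45,45,45]
}}

```text
t: 6.45
tool_pos: [0.5531, -0.1118, 0.0529]
eef_rot: [-0.07, 0.998, 0.001, -0.003]
wrist_force: [-0.0, 0.5, -0.1]
grip_width: 0.529
```

Run:
```python
from h import *
o=ctrl.get_obs();print(o["t"],o["tool_pos"],o["wrist_force"],o["grip_width"])
c=cap("scene");cv2.imwrite("pics/a4.png",cv2.resize(c["frame"][160:300,240:400],None,fx=4.2,fy=4.2,interpolation=cv2.INTER_CUBIC)[:,:,::-1])
```

```text
6.45 [ 0.55314808 -0.11179249  0.05290318] [-0.00928779  0.45576359 -0.14523447] 0.5288428765466451
```

View pics/a4.png

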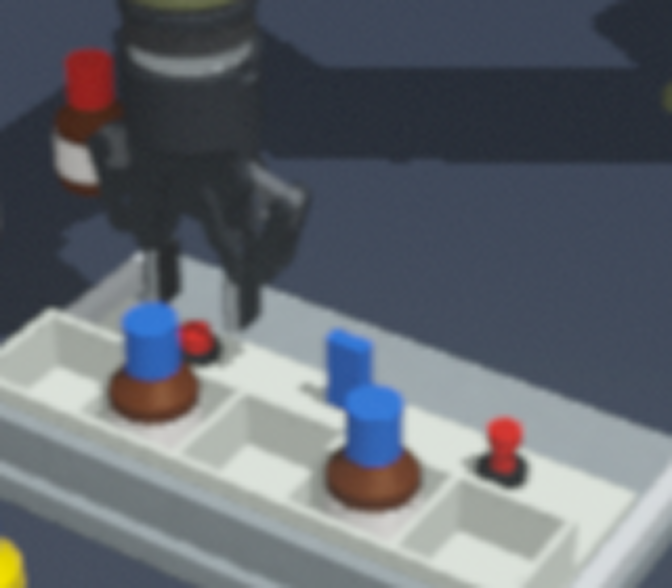

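Pin 0, at (503,445) in the crop, is clearly raised. The gripper straddles pin 1, so I'll descend and grip.

Call:
{"op": "step_arm", "data": {
  "offset": [
    [0,0,-0.15],
    [0,0,-0.23],
    [0,0,-0.23],
    [0,0,-0.23]
  ],
  "turn": [
    [0,0,0],
    [0,0,0],
    [0,0,0],
    [0,0,0]
  ],
  "hand": [45,45,45,45]
}}

```text
t: 6.83
tool_pos: [0.5564, -0.112, 0.0386]
eef_rot: [-0.071, 0.997, 0.0, 0.0]
wrist_force: [-1.2, 0.3, -0.6]
grip_width: 0.528
```

Call:
{"op": "step_arm", "data": {
  "offset": [
    [0,0,0],
    [0,0,0],
    [0,0,0],
    [0,0,0],
    [0,0,0],
    [0,0,0],
    [0,0,0]
  ],
  "turn": [
    [0,0,0],
    [0,0,0],
    [0,0,0],
    [0,0,0],
    [0,0,0],
    [0,0,0],
    [0,0,0]
  ],
  "hand": [10,10,10,10,10,10,10]
}}

```text
t: 7.42
tool_pos: [0.5571, -0.1132, 0.0391]
eef_rot: [-0.07, 0.998, -0.001, 0.001]
wrist_force: [-1.3, -2.4, 5.1]
grip_width: 0.199
```

Call:
{"op": "step_arm", "data": {
  "offset": [
    [0,0,0.05],
    [0,0,0.1],
    [0,0,0.15],
    [0,0,0.19],
    [0,0,0.19],
    [0,0,0.19]
  ],
  "turn": [
    [0,0,0],
    [0,0,0],
    [0,0,0],
    [0,0,0],
    [0,0,0],
    [0,0,0]
  ],
  "hand": [10,10,10,10,10,10]
}}

```text
t: 7.92
tool_pos: [0.557, -0.1132, 0.0538]
eef_rot: [-0.07, 0.998, -0.001, 0.001]
wrist_force: [2.4, -5.0, -1.5]
grip_width: 0.188
```

Call:
{"op": "step_arm", "data": {
  "offset": [
    [0,0,0],
    [0,0,0],
    [0,0,0],
    [0,0,0.4],
    [0,0,0.75],
    [0,0,0.75]
  ],
  "turn": [
    [0,0,0],
    [0,0,0],
    [0,0,0],
    [0,0,0],
    [0,0,0],
    [0,0,0]
  ],
  "hand": [45,45,45,45,45,45]
}}

```text
t: 8.42
tool_pos: [0.5593, -0.1126, 0.1184]
eef_rot: [-0.071, 0.997, -0.0, 0.004]
wrist_force: [1.5, 0.2, 0.7]
grip_width: 0.531
```

Call:
{"op": "step_arm", "data": {
  "offset": [
    [-0.2,0.3,0],
    [-0.2,0.6,0],
    [-0.2,0.9,0],
    [-0.2,1,0],
    [-0.2,1,0],
    [-0.2,1,0],
    [-0.2,1,0],
    [-0.2,1,0],
    [-0.2,1,0],
    [-0.2,1,0],
    [-0.2,1,0],
    [-0.2,1,0],
    [-0.2,1,0],
    [-0.2,1,0]
  ],
  "turn": [
    [0,0,-0.5],
    [0,0,-0.5],
    [0,0,-0.5],
    [0,0,-0.5],
    [0,0,-0.5],
    [0,0,-0.5],
    [0,0,-0.5],
    [0,0,-0.5],
    [0,0,-0.5],
    [0,0,-0.5],
    [0,0,-0.5],
    [0,0,-0.5],
    [0,0,-0.5],
    [0,0,-0.5]
  ],
  "hand": [45,45,45,45,45,45,45,45,45,45,45,45,45,45]
}}

```text
t: 9.58
tool_pos: [0.5395, -0.0321, 0.113]
eef_rot: [0.656, 0.755, -0.0, -0.001]
wrist_force: [1.2, -0.9, 0.4]
grip_width: 0.522
```

Call:
{"op": "step_arm", "data": {
  "offset": [
    [0,0.23,0],
    [0,0.23,0],
    [0,0.23,0]
  ],
  "turn": [
    [0,0,0],
    [0,0,0],
    [0,0,0]
  ],
  "hand": [45,45,45]
}}

```text
t: 9.83
tool_pos: [0.5398, -0.0135, 0.1131]
eef_rot: [0.654, 0.756, -0.0, -0.0]
wrist_force: [0.3, 1.0, 1.2]
grip_width: 0.529
```

Run:
```python
from h import *
o=ctrl.get_obs();print(o["t"],o["tool_pos"],o["eef_rot"],o["joint_positions"])
c=cap("scene");cv2.imwrite("pics/a5.png",cv2.resize(c["frame"][160:300,240:400],None,fx=4.2,fy=4.2,interpolation=cv2.INTER_CUBIC)[:,:,::-1])
```

```text
9.8333 [ 0.53980831 -0.01354455  0.11314176] [ 6.54283932e-01  7.56248870e-01 -1.97330440e-04 -3.78967041e-04] [-2.51908304e-02  3.62951597e-01 -3.12614459e-01  8.96066388e-01
  1.76437986e-04  1.40127998e+00]
```

View pics/a5.png

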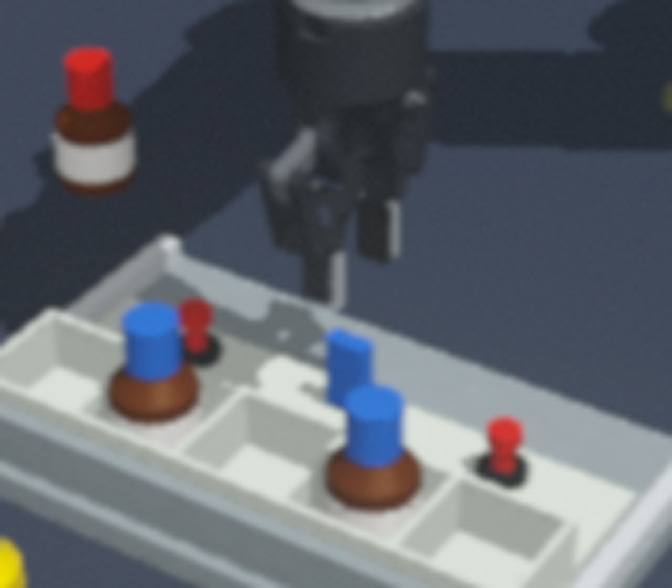

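Both pins are raised, at (195,320) and (503,440) in the crop. I'll descend over the tab and grip it.

Call:
{"op": "step_arm", "data": {
  "offset": [
    [0.02,0,-0.3],
    [0.02,0,-0.6],
    [0.02,0,-0.8],
    [0.02,0,-0.8],
    [0.02,0,-0.8]
  ],
  "turn": [
    [0,0,0],
    [0,0,0],
    [0,0,0],
    [0,0,0],
    [0,0,0]
  ],
  "hand": [45,45,45,45,45]
}}

```text
t: 10.3
tool_pos: [0.5408, -0.0145, 0.0487]
eef_rot: [0.655, 0.755, -0.001, -0.001]
wrist_force: [0.4, -0.9, 0.7]
grip_width: 0.526
```

Call:
{"op": "step_arm", "data": {
  "offset": [
    [0,0,0],
    [0,0,0],
    [0,0,0],
    [0,0,0],
    [0,0,0],
    [0,0,0],
    [0,0,0],
    [0,0,0]
  ],
  "turn": [
    [0,0,0],
    [0,0,0],
    [0,0,0],
    [0,0,0],
    [0,0,0],
    [0,0,0],
    [0,0,0],
    [0,0,0]
  ],
  "hand": [5,5,5,5,5,5,5,5]
}}

```text
t: 10.97
tool_pos: [0.5392, -0.0148, 0.0504]
eef_rot: [0.655, 0.755, -0.002, -0.001]
wrist_force: [-7.3, -1.8, 6.7]
grip_width: 0.131
```

Call:
{"op": "step_arm", "data": {
  "offset": [
    [-0.1,-0.014,0],
    [-0.2,-0.028,0],
    [-0.3,-0.043,0],
    [-0.4,-0.057,0],
    [-0.5,-0.071,0],
    [-0.6,-0.085,0],
    [-0.68,-0.097,0],
    [-0.74,-0.105,0],
    [-0.74,-0.105,0]
  ],
  "turn": [
    [0,0,0],
    [0,0,0],
    [0,0,0],
    [0,0,0],
    [0,0,0],
    [0,0,0],
    [0,0,0],
    [0,0,0],
    [0,0,0]
  ],
  "hand": [5,5,5,5,5,5,5,5,5]
}}

```text
t: 11.72
tool_pos: [0.4844, -0.0229, 0.0504]
eef_rot: [0.655, 0.755, 0.001, 0.002]
wrist_force: [3.4, -1.1, -1.8]
grip_width: 0.129
```

Call:
{"op": "step_arm", "data": {
  "offset": [
    [-0.02,-0.003,0],
    [-0.04,-0.006,0],
    [-0.04,-0.006,0]
  ],
  "turn": [
    [0,0,0],
    [0,0,0],
    [0,0,0]
  ],
  "hand": [5,5,5]
}}

```text
t: 11.97
tool_pos: [0.4823, -0.0232, 0.0504]
eef_rot: [0.655, 0.755, 0.002, 0.002]
wrist_force: [6.0, -0.5, -2.8]
grip_width: 0.127
```

Call:
{"op": "step_arm", "data": {
  "offset": [
    [-0.02,-0.003,0],
    [-0.04,-0.006,0],
    [-0.05,-0.007,0],
    [-0.05,-0.007,0]
  ],
  "turn": [
    [0,0,0],
    [0,0,0],
    [0,0,0],
    [0,0,0]
  ],
  "hand": [5,5,5,5]
}}

```text
t: 12.3
tool_pos: [0.48, -0.0235, 0.0505]
eef_rot: [0.655, 0.755, 0.003, 0.003]
wrist_force: [7.1, 0.0, -6.6]
grip_width: 0.128
```

Call:
{"op": "step_arm", "data": {
  "offset": [
    [-0.03,-0.004,0],
    [-0.06,-0.009,0],
    [-0.06,-0.009,0],
    [-0.06,-0.009,0]
  ],
  "turn": [
    [0,0,0],
    [0,0,0],
    [0,0,0],
    [0,0,0]
  ],
  "hand": [5,5,5,5]
}}

```text
t: 12.63
tool_pos: [0.48, -0.0235, 0.0505]
eef_rot: [0.655, 0.756, 0.006, 0.005]
wrist_force: [19.7, 3.5, -18.6]
grip_width: 0.131
```

At the end stop: the force is up and the TCP has stopped moving. I'll relax and release.

Call:
{"op": "step_arm", "data": {
  "offset": [
    [0.07,0.01,0],
    [0.07,0.01,0],
    [0.07,0.01,0],
    [0.07,0.01,0],
    [0.07,0.01,0],
    [0.07,0.01,0.5],
    [0.07,0.01,1],
    [0.07,0.01,1]
  ],
  "turn": [
    [0,0,0],
    [0,0,0],
    [0,0,0],
    [0,0,0],
    [0,0,0],
    [0,0,0],
    [0,0,0],
    [0,0,0]
  ],
  "hand": [5,45,45,45,45,45,45,45]
}}

```text
t: 13.3
tool_pos: [0.4803, -0.0238, 0.1356]
eef_rot: [0.655, 0.755, 0.003, 0.004]
wrist_force: [1.4, -0.2, 0.5]
grip_width: 0.525
```

Call:
{"op": "step_arm", "data": {
  "offset": [
    [0,0,1],
    [0,-0.5,1],
    [0,-1,1]
  ],
  "turn": [
    [0,0,0],
    [0,0,0],
    [0,0,0]
  ],
  "hand": [50,50,50]
}}

```text
t: 13.55
tool_pos: [0.4784, -0.0936, 0.2124]
eef_rot: [0.653, 0.757, 0.002, 0.003]
wrist_force: [1.3, -0.3, -0.4]
grip_width: 0.584
```

Call:
{"op": "step_arm", "data": {
  "offset": [
    [0,-1,0],
    [0,-1,0],
    [0,-1,0]
  ],
  "turn": [
    [0,0,0],
    [0,0,0],
    [0,0,0]
  ],
  "hand": [50,50,50]
}}

```text
t: 13.8
tool_pos: [0.4764, -0.1806, 0.2081]
eef_rot: [0.658, 0.753, -0.001, 0.002]
wrist_force: [-0.1, 0.5, 0.9]
grip_width: 0.584
```

```bash
cat >> h.py <<'E'
def blobs(c,z1=.09,z2=.116):
    hsv=cv2.cvtColor(c["frame"],cv2.COLOR_RGB2HSV)
    for nm,m in(("blue",cv2.inRange(hsv,(100,150,80),(125,255,255))),("red",cv2.inRange(hsv,(0,170,110),(6,255,255))|cv2.inRange(hsv,(174,170,110),(180,255,255)))):
        n,_,st,ce=cv2.connectedComponentsWithStats(m)
        for i in range(1,n):
            if st[i,4]>25:print(nm,np.round(ce[i],1),st[i,4],[np.round(ray(c,*ce[i],z)[:2],4).tolist() for z in (.062,z1,z2)])
E
python3 - <<'E'
from h import *
o=ctrl.get_obs();print(o["t"],o["tool_pos"],o["eef_rot"],o["joint_positions"])
c=cap("top");cv2.imwrite("pics/b1.png",c["frame"][:,:,::-1]);blobs(c)
for l in("spare0","cell0","tab_top","pin0_top","pin1_top"):print(l,*lm(c,"top",l),sep="\n  ")
c=cap("scene");cv2.imwrite("pics/b2.png",c["frame"][:,:,::-1])
for l in("spare0","cell0","tab_top","pin0_top","pin1_top"):print(l,*lm(c,"scene",l),sep="\n  ")
E
```

```text
13.8 [ 0.47641344 -0.1805569   0.20808341] [ 0.65802449  0.75299331 -0.0009359   0.0019898 ] [-0.36028669  0.24257508 -0.22388739  1.10126213 -0.00314729  1.07609714]
blue [ 68.3 138.6] 163 [[0.8003, 0.5436], [0.7902, 0.5301], [0.7809, 0.5176]]
blue [341.  153.4] 172 [[0.7829, -0.0571], [0.7733, -0.0551], [0.7644, -0.0533]]
blue [103.1 206.2] 233 [[0.65, 0.4545], [0.6438, 0.4433], [0.6381, 0.433]]
blue [171.9 213.2] 207 [[0.6381, 0.307], [0.6323, 0.2996], [0.6268, 0.2928]]
blue [351. 243.] 185 [[0.5812, -0.0806], [0.5768, -0.078], [0.5727, -0.0756]]
blue [286.4 252.4] 181 [[0.5578, 0.0583], [0.554, 0.0573], [0.5504, 0.0564]]
blue [152.9 256.1] 211 [[0.5441, 0.3409], [0.5406, 0.3326], [0.5374, 0.325]]
blue [323.3 289.9] 66 [[0.4791, -0.0222], [0.4773, -0.0211], [0.4757, -0.0201]]
blue [149.9 322.8] 226 [[0.4047, 0.3367], [0.4049, 0.3286], [0.405, 0.321]]
red [368.9 281.8] 71 [[0.4981, -0.1193], [0.4959, -0.1157], [0.4938, -0.1124]]
red [276.1 293.6] 78 [[0.4696, 0.0775], [0.468, 0.076], [0.4666, 0.0746]]
spare0
  (0.92, [0.6311, 0.2996, 0.0003], [182.0, 222.0])
  (0.83, [0.6434, 0.449
[... 678 characters left out ...]
 (0.82, [0.6512, 0.4522, -0.0034], [481.0, 407.0])
  (0.68, [0.5407, -0.3415, 0.0017], [230.0, 216.0])
  (0.66, [0.5424, 0.33, 0.0002], [451.0, 338.0])
  (0.63, [0.4865, -0.4434, -0.0046], [221.0, 197.0])
  (0.58, [0.6313, 0.3063, 0.0006], [417.0, 357.0])
cell0
  (0.83, [0.5743, -0.0789, 0.0277], [292.0, 253.0])
  (0.76, [0.5622, -0.0129, 0.0309], [316.0, 261.0])
  (0.68, [0.5814, -0.1432, 0.0229], [271.0, 245.0])
  (0.65, [0.5521, 0.0559, 0.0267], [342.0, 273.0])
  (0.59, [0.5464, 0.1233, 0.0276], [368.0, 284.0])
tab_top
  (0.62, [0.4796, -0.0253, 0.0729], [336.0, 229.0])
pin0_top
  (0.63, [0.4697, 0.0776, 0.0594], [373.0, 248.0])
pin1_top
  (0.49, [0.4982, -0.1193, 0.0617], [301.0, 221.0])
```

View pics/b1.png

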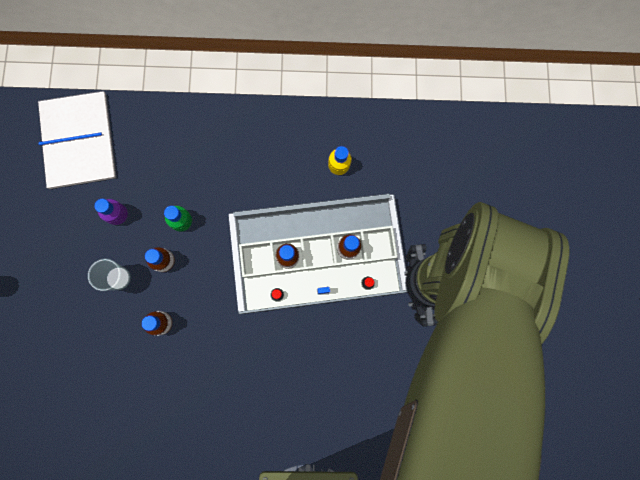

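View pics/b2.png

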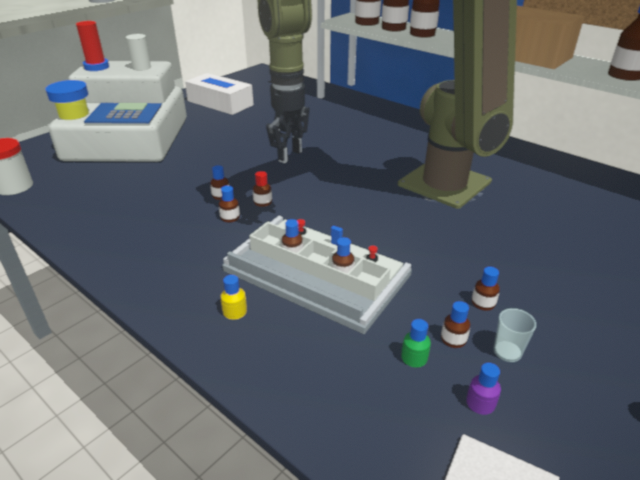

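The carrier is fully out: tab at (323,290) top view, pins raised, cell 2 at about (0.5625,-0.0115). The spares haven't moved. First spare: amber body with a blue cap at scene (229,205), world about (0.542,-0.340). Its neighbours are the red-capped spent bottle (262,188) and another amber spare (219,183). This is an amber, blue-capped bottle, so it fits.

Call:
{"op": "step_arm", "data": {
  "offset": [
    [0.4,-1,0],
    [0.4,-1,0],
    [0.4,-1,0]
  ],
  "turn": [
    [0,0,0],
    [0,0,0],
    [0,0,0]
  ],
  "hand": [50,50,50]
}}

```text
t: 14.65
tool_pos: [0.5115, -0.2598, 0.2073]
eef_rot: [0.656, 0.754, -0.001, 0.003]
wrist_force: [0.8, 0.4, -0.5]
grip_width: 0.588
```

Call:
{"op": "step_arm", "data": {
  "offset": [
    [0.4,-1,0],
    [0.4,-1,-0.3],
    [0.4,-1,-0.6],
    [0.4,-1,-0.6]
  ],
  "turn": [
    [0,0,0],
    [0,0,0],
    [0,0,0],
    [0,0,0]
  ],
  "hand": [50,50,50,50]
}}

```text
t: 14.98
tool_pos: [0.5387, -0.3355, 0.1539]
eef_rot: [0.656, 0.754, -0.001, -0.003]
wrist_force: [-0.6, 1.1, -0.7]
grip_width: 0.585
```

Run:
```python
from h import *
o=ctrl.get_obs();print(o["t"],o["tool_pos"],o["eef_rot"])
c=cap("scene");cv2.imwrite("pics/b3.png",cv2.resize(c["frame"][110:250,180:330],None,fx=4.2,fy=4.2,interpolation=cv2.INTER_CUBIC)[:,:,::-1])
o=ctrl.get_obs();print(o["t"],o["tool_pos"])
```

```text
14.9833 [ 0.53872943 -0.33547805  0.15386408] [ 0.65631622  0.75447768 -0.00075877 -0.00344631]
15.0333 [ 0.53843466 -0.33413688  0.15601354]
```

View pics/b3.png

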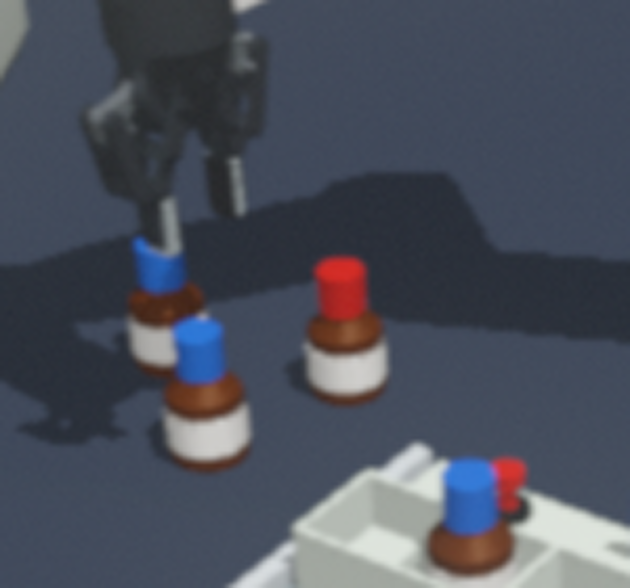

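Call:
{"op": "step_arm", "data": {
  "offset": [
    [0,0,-0.2],
    [0,0,-0.4],
    [0,0,-0.5],
    [0,0,-0.5],
    [0,0,-0.5]
  ],
  "turn": [
    [0,0,0],
    [0,0,0],
    [0,0,0],
    [0,0,0],
    [0,0,0]
  ],
  "hand": [50,50,50,50,50]
}}

```text
t: 15.45
tool_pos: [0.5403, -0.3338, 0.1204]
eef_rot: [0.655, 0.756, 0.0, -0.0]
wrist_force: [-0.5, -0.5, -0.2]
grip_width: 0.585
```

Run:
```python
from h import *
o=ctrl.get_obs();print(o["t"],o["tool_pos"],o["eef_rot"])
c=cap("scene");cv2.imwrite("pics/b4.png",cv2.resize(c["frame"][110:250,180:330],None,fx=4.2,fy=4.2,interpolation=cv2.INTER_CUBIC)[:,:,::-1])
```

```text
15.45 [ 0.54033764 -0.33379925  0.12044593] [ 6.55094933e-01  7.55546574e-01  5.31979902e-05 -8.37428748e-06]
```

View pics/b4.png

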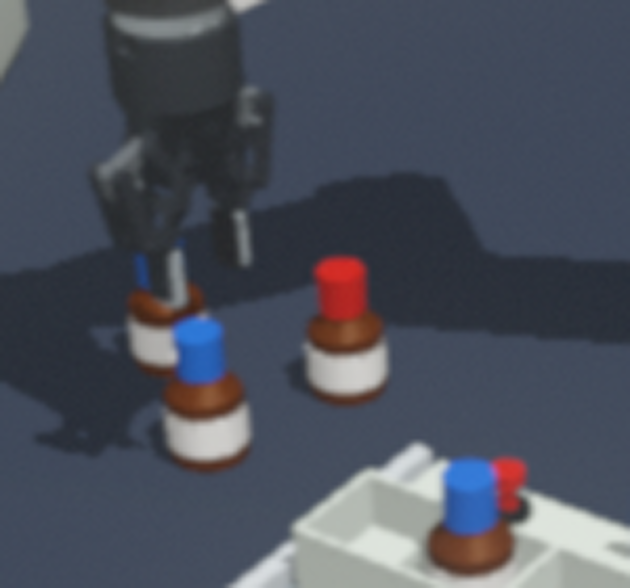

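Call:
{"op": "step_arm", "data": {
  "offset": [
    [0.03,-0.07,0],
    [0.03,-0.07,-0.3],
    [0.03,-0.07,-0.5],
    [0.03,-0.07,-0.67],
    [0.03,-0.07,-0.67],
    [0.03,-0.07,-0.67]
  ],
  "turn": [
    [0,0,0],
    [0,0,0],
    [0,0,0],
    [0,0,0],
    [0,0,0],
    [0,0,0]
  ],
  "hand": [50,50,50,50,50,50],
  "newtons": 40
}}

```text
t: 16.0
tool_pos: [0.5428, -0.3403, 0.0662]
eef_rot: [0.655, 0.755, -0.0, -0.0]
wrist_force: [0.5, 0.0, 1.1]
grip_width: 0.585
```

Call:
{"op": "step_arm", "data": {
  "offset": [
    [0,0,0],
    [0,0,0],
    [0,0,0],
    [0,0,0],
    [0,0,0],
    [0,0,0],
    [0,0,0]
  ],
  "turn": [
    [0,0,0],
    [0,0,0],
    [0,0,0],
    [0,0,0],
    [0,0,0],
    [0,0,0],
    [0,0,0]
  ],
  "hand": [20,20,20,20,20,20,20]
}}

```text
t: 16.58
tool_pos: [0.5437, -0.341, 0.0678]
eef_rot: [0.655, 0.755, 0.0, 0.002]
wrist_force: [0.2, -1.0, 5.8]
grip_width: 0.334
```

Call:
{"op": "step_arm", "data": {
  "offset": [
    [0,0,0.3],
    [0,0,0.7],
    [0,0,1],
    [0,0,1]
  ],
  "turn": [
    [0,0,0],
    [0,0,0],
    [0,0,0],
    [0,0,0]
  ],
  "hand": [20,20,20,20]
}}

```text
t: 16.92
tool_pos: [0.5457, -0.3419, 0.1518]
eef_rot: [0.655, 0.755, 0.001, 0.005]
wrist_force: [1.2, -0.1, -1.3]
grip_width: 0.336
```

Call:
{"op": "step_arm", "data": {
  "offset": [
    [0.25,0.4,0.25],
    [0.25,0.8,0.25],
    [0.25,1,0.25],
    [0.25,1,0.25]
  ],
  "turn": [
    [0,0,0],
    [0,0,0],
    [0,0,0],
    [0,0,0]
  ],
  "hand": [20,20,20,20]
}}

```text
t: 17.25
tool_pos: [0.562, -0.2563, 0.1654]
eef_rot: [0.654, 0.757, 0.0, -0.002]
wrist_force: [0.6, -0.2, -1.7]
grip_width: 0.334
```

Call:
{"op": "step_arm", "data": {
  "offset": [
    [0.23,0.4,0],
    [0.23,0.8,0],
    [0.23,1,0],
    [0.23,1,0]
  ],
  "turn": [
    [0,0,0],
    [0,0,0],
    [0,0,0],
    [0,0,0]
  ],
  "hand": [20,20,20,20]
}}

```text
t: 17.58
tool_pos: [0.58, -0.1772, 0.1649]
eef_rot: [0.654, 0.756, -0.0, -0.002]
wrist_force: [-0.5, -0.2, -2.0]
grip_width: 0.338
```

Call:
{"op": "step_arm", "data": {
  "offset": [
    [0,0.3,0],
    [0,0.48,0],
    [0,0.48,0],
    [0,0.48,0]
  ],
  "turn": [
    [0,0,0],
    [0,0,0],
    [0,0,0],
    [0,0,0]
  ],
  "hand": [20,20,20,20]
}}

```text
t: 17.92
tool_pos: [0.5807, -0.142, 0.1657]
eef_rot: [0.655, 0.756, -0.001, -0.0]
wrist_force: [-0.3, 0.8, -0.7]
grip_width: 0.331
```

Run:
```python
from h import *
c=cap("top");cv2.imwrite("pics/c1.png",cv2.resize(c["frame"][185:345,220:440],None,fx=3.6,fy=3.6,interpolation=cv2.INTER_CUBIC)[:,:,::-1])
c=cap("scene");cv2.imwrite("pics/c2.png",cv2.resize(c["frame"][150:310,210:410],None,fx=3.6,fy=3.6,interpolation=cv2.INTER_CUBIC)[:,:,::-1])
o=ctrl.get_obs();print(o["t"],o["tool_pos"],o["eef_rot"])
```

```text
18.0167 [ 0.58103608 -0.14270676  0.16587157] [ 6.55640856e-01  7.55072752e-01 -3.88530486e-04  2.37381132e-04]
```

View pics/c2.png

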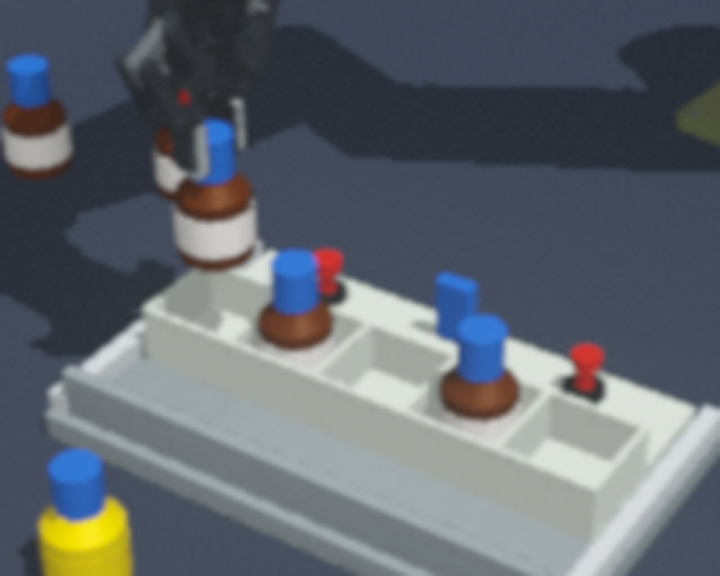

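The bottle hangs upright over cell 4. I'll lower it gently.

Call:
{"op": "step_arm", "data": {
  "offset": [
    [0,0,-0.15],
    [0,0,-0.3],
    [0,0,-0.45],
    [0,0,-0.6],
    [0,0,-0.7],
    [0,0,-0.78],
    [0,0,-0.82],
    [0,0,-0.84],
    [0,0,-0.86],
    [0,0,-0.86]
  ],
  "turn": [
    [0,0,0],
    [0,0,0],
    [0,0,0],
    [0,0,0],
    [0,0,0],
    [0,0,0],
    [0,0,0],
    [0,0,0],
    [0,0,0],
    [0,0,0]
  ],
  "hand": [20,20,20,20,20,20,20,20,20,20]
}}

```text
t: 18.85
tool_pos: [0.5814, -0.1419, 0.0974]
eef_rot: [0.655, 0.755, 0.0, 0.0]
wrist_force: [0.7, -0.6, -2.4]
grip_width: 0.335
```

Call:
{"op": "step_arm", "data": {
  "offset": [
    [0,0,-0.01],
    [0,0,-0.02],
    [0,0,-0.03],
    [0,0,-0.04],
    [0,0,-0.045],
    [0,0,-0.045]
  ],
  "turn": [
    [0,0,0],
    [0,0,0],
    [0,0,0],
    [0,0,0],
    [0,0,0],
    [0,0,0]
  ],
  "hand": [20,20,20,20,20,20]
}}

```text
t: 19.35
tool_pos: [0.5812, -0.1417, 0.0938]
eef_rot: [0.655, 0.755, 0.0, 0.0]
wrist_force: [-0.7, 0.2, 0.3]
grip_width: 0.337
```

Call:
{"op": "step_arm", "data": {
  "offset": [
    [0,0,-0.008],
    [0,0,-0.015],
    [0,0,-0.015]
  ],
  "turn": [
    [0,0,0],
    [0,0,0],
    [0,0,0]
  ],
  "hand": [20,20,20]
}}

```text
t: 19.6
tool_pos: [0.5812, -0.1418, 0.0938]
eef_rot: [0.655, 0.755, 0.0, 0.0]
wrist_force: [-2.9, 0.5, 7.4]
grip_width: 0.334
```

Contact with the floor. I'll release, lift, and move to the next spare.

Call:
{"op": "step_arm", "data": {
  "offset": [
    [0,0,0],
    [0,0,0],
    [0,0,0],
    [0,0,0.3],
    [0,0,0.7],
    [0,0,1],
    [0,0,1]
  ],
  "turn": [
    [0,0,0],
    [0,0,0],
    [0,0,0],
    [0,0,0],
    [0,0,0],
    [0,0,0],
    [0,0,0]
  ],
  "hand": [45,45,45,45,45,45,45]
}}

```text
t: 20.18
tool_pos: [0.5845, -0.1426, 0.1777]
eef_rot: [0.655, 0.755, 0.002, 0.004]
wrist_force: [0.5, -0.8, 1.2]
grip_width: 0.531
```

Run:
```python
from h import *
o=ctrl.get_obs();print(o["t"],o["tool_pos"],o["eef_rot"])
c=cap("scene");cv2.imwrite("pics/c3.png",c["frame"][:,:,::-1]);blobs(c,.075,.101)
```

```text
20.1833 [ 0.58454222 -0.14256584  0.17771161] [0.65537349 0.75529039 0.00214409 0.00417392]
blue [515.    1.5] 62 [[-2.2195, -0.7867], [-2.1555, -0.7611], [-2.0276, -0.7101]]
blue [440.2  21.2] 35 [[-1.4642, -0.8816], [-1.4141, -0.8543], [-1.314, -0.7998]]
blue [393.4  71.9] 4602 [[-0.5811, -0.5871], [-0.5472, -0.5652], [-0.4794, -0.5214]]
blue [95.8 66.1] 125 [[0.2022, -1.5884], [0.2217, -1.5482], [0.2607, -1.4677]]
blue [217.9  82.4] 90 [[-0.011, -1.0382], [0.0124, -1.008], [0.0593, -0.9477]]
blue [66.3 90.8] 707 [[0.4335, -1.4002], [0.4487, -1.3634], [0.4793, -1.2898]]
blue [120.4 114.1] 565 [[0.4218, -1.0433], [0.4373, -1.013], [0.4683, -0.9525]]
blue [217.6 171.5] 140 [[0.469, -0.4681], [0.4836, -0.4484], [0.5128, -0.409]]
blue [269.5 217.9] 188 [[0.5392, -0.1871], [0.5525, -0.1726], [0.5791, -0.1435]]
blue [291.4 227.6] 174 [[0.5341, -0.1175], [0.5475, -0.1042], [0.5744, -0.0777]]
blue [340.  240.3] 362 [[0.4975, 0.0033], [0.5116, 0.0143], [0.5398, 0.0364]]
blue [489.9 275.7] 270 [[0.3862, 0.3243], [0.4024, 0.3295], [0.4346, 0.3398]]
blue [231.  283.5] 238 [[0.7661, -0.0709], [0.7753, -0.0585], [0.7936, -0.0337]]
blue [459.5 311. ] 306 [[0.5259, 0.3287], [0.5394, 0.3338], [0.5666, 0.3439]]
blue [418.5 329.3] 328 [[0.6211, 0.2949], [0.6329, 0.3006], [0.6566, 0.312]]
blue [488.8 374.3] 401 [[0.6325, 0.4435], [0.6442, 0.4465], [0.6674, 0.4524]]
red [90.  41.5] 697 [[0.0225, -1.9556], [0.0453, -1.9086], [0.0909, -1.8146]]
red [  8.1 147.3] 317 [[0.7927, -1.0708], [0.8014, -1.04], [0.8188, -0.9785]]
red [264.9 178.8] 26 [[0.4097, -0.3369], [0.4254, -0.3196], [0.4568, -0.2851]]
red [300.8 224.1] 43 [[0.5082, -0.1108], [0.5221, -0.0977], [0.5499, -0.0714]]
red [372.5 250.5] 55 [[0.4794, 0.0836], [0.4938, 0.0932], [0.5227, 0.1124]]
```

View pics/c3.png

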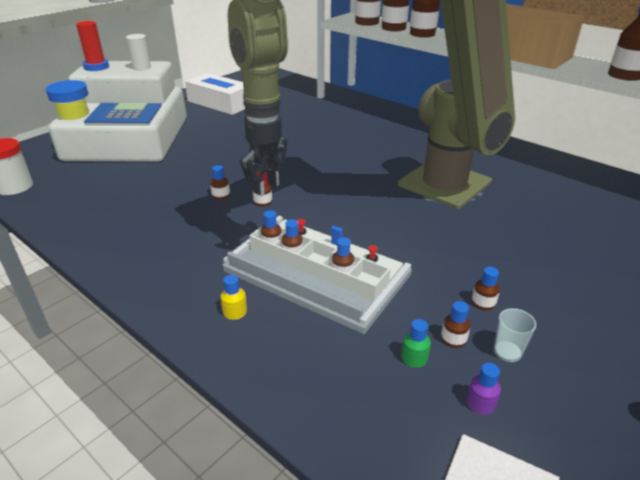

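Cell 4 is filled, with its cap at (269,218). Next spare: the amber one at (486,290), world about (0.404,0.331), for cell 2.

Call:
{"op": "step_arm", "data": {
  "offset": [
    [-0.37,0.99,0.1],
    [-0.37,0.99,0.1],
    [-0.37,0.99,0.1]
  ],
  "turn": [
    [0,0,0],
    [0,0,0],
    [0,0,0]
  ],
  "hand": [50,50,50]
}}

```text
t: 20.48
tool_pos: [0.5479, -0.0576, 0.1795]
eef_rot: [0.654, 0.757, -0.0, -0.003]
wrist_force: [-1.4, -0.4, -0.0]
grip_width: 0.586
```

Call:
{"op": "step_arm", "data": {
  "offset": [
    [-0.37,0.99,0],
    [-0.37,0.99,0],
    [-0.37,0.99,0]
  ],
  "turn": [
    [0,0,0],
    [0,0,0],
    [0,0,0]
  ],
  "hand": [50,50,50]
}}

```text
t: 20.73
tool_pos: [0.518, 0.0217, 0.179]
eef_rot: [0.653, 0.757, -0.0, -0.003]
wrist_force: [-0.8, -0.3, -1.2]
grip_width: 0.585
```

Call:
{"op": "step_arm", "data": {
  "offset": [
    [-0.37,0.99,0],
    [-0.37,0.99,0],
    [-0.37,0.99,0]
  ],
  "turn": [
    [0,0,0],
    [0,0,0],
    [0,0,0]
  ],
  "hand": [50,50,50]
}}

```text
t: 20.98
tool_pos: [0.4891, 0.1005, 0.1792]
eef_rot: [0.653, 0.757, -0.0, -0.002]
wrist_force: [0.3, 0.1, 0.4]
grip_width: 0.585
```

Call:
{"op": "step_arm", "data": {
  "offset": [
    [-0.37,0.99,0],
    [-0.37,0.99,0],
    [-0.37,0.99,0]
  ],
  "turn": [
    [0,0,0],
    [0,0,0],
    [0,0,0]
  ],
  "hand": [50,50,50]
}}

```text
t: 21.23
tool_pos: [0.4603, 0.1796, 0.1794]
eef_rot: [0.653, 0.758, 0.0, -0.002]
wrist_force: [-0.2, -0.8, 0.9]
grip_width: 0.582
```

Call:
{"op": "step_arm", "data": {
  "offset": [
    [-0.37,0.99,0],
    [-0.37,0.99,0],
    [-0.37,0.99,0]
  ],
  "turn": [
    [0,0,0],
    [0,0,0],
    [0,0,0]
  ],
  "hand": [50,50,50]
}}

```text
t: 21.48
tool_pos: [0.4314, 0.2589, 0.1796]
eef_rot: [0.653, 0.757, 0.0, -0.001]
wrist_force: [0.5, 0.2, -0.4]
grip_width: 0.588
```

Call:
{"op": "step_arm", "data": {
  "offset": [
    [-0.37,0.96,0],
    [-0.37,0.96,0],
    [-0.37,0.96,0],
    [-0.37,0.96,0],
    [-0.37,0.96,0]
  ],
  "turn": [
    [0,0,0],
    [0,0,0],
    [0,0,0],
    [0,0,0],
    [0,0,0]
  ],
  "hand": [50,50,50,50,50]
}}

```text
t: 21.9
tool_pos: [0.4036, 0.3301, 0.1796]
eef_rot: [0.655, 0.755, -0.001, 0.0]
wrist_force: [0.4, -0.6, 0.1]
grip_width: 0.583
```

Run:
```python
from h import *
o=ctrl.get_obs();print(o["t"],o["tool_pos"],o["eef_rot"],o["joint_positions"])
c=cap("scene");cv2.imwrite("pics/d1.png",cv2.resize(c["frame"][180:420,380:600],None,fx=2.5,fy=2.5,interpolation=cv2.INTER_CUBIC)[:,:,::-1])
print(*lm(c,"scene","spare0"),sep="\n")
c=cap("top");print(*lm(c,"top","spare0"),sep="\n")
```

```text
21.9 [0.40355983 0.33009284 0.17957734] [ 6.55168682e-01  7.55481930e-01 -9.87106139e-04  2.77967578e-04] [ 6.86134499e-01  2.82891130e-01 -2.44890666e-01  1.04486600e+00
 -8.82395815e-04  2.11494798e+00]
(0.91, [0.5802, -0.1386, 0.0322], [272.0, 243.0])
(0.88, [0.5407, 0.3284, 0.0019], [451.0, 337.0])
(0.84, [0.6494, 0.4509, -0.001], [481.0, 406.0])
(0.82, [0.4856, -0.446, -0.0048], [221.0, 197.0])
(0.65, [0.4058, 0.3345, 0.0023], [485.0, 303.0])
(0.6, [0.6354, 0.3073, -0.0002], [416.0, 359.0])
(0.89, [0.583, -0.1422, 0.0255], [377.0, 245.0])
(0.77, [0.4794, -0.4512, -0.0022], [511.0, 295.0])
(0.72, [0.6279, 0.3007, 0.0025], [181.0, 223.0])
(0.64, [0.6454, 0.4479, -0.0001], [116.0, 214.0])
(0.59, [0.5417, 0.3342, -0.0016], [164.0, 261.0])
(0.53, [0.5736, -0.074, 0.0249], [346.0, 249.0])
```

View pics/d1.png

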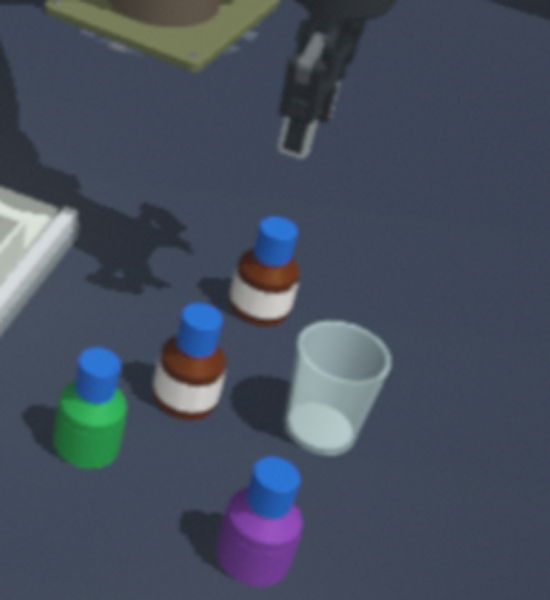

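The amber, blue-capped spare (265,270 in the crop) lies right below; the green, purple and beaker are clear of it. Descending.

Call:
{"op": "step_arm", "data": {
  "offset": [
    [0.01,0.02,-0.3],
    [0.01,0.02,-0.6],
    [0.01,0.02,-0.8],
    [0.01,0.02,-0.8]
  ],
  "turn": [
    [0,0,0],
    [0,0,0],
    [0,0,0],
    [0,0,0]
  ],
  "hand": [50,50,50,50]
}}

```text
t: 22.43
tool_pos: [0.4026, 0.3298, 0.1132]
eef_rot: [0.656, 0.755, -0.003, -0.0]
wrist_force: [-0.7, -0.8, -0.3]
grip_width: 0.587
```

Call:
{"op": "step_arm", "data": {
  "offset": [
    [0,0,-0.2],
    [0,0,-0.4],
    [0,0,-0.6],
    [0,0,-0.6],
    [0,0,-0.6]
  ],
  "turn": [
    [0,0,0],
    [0,0,0],
    [0,0,0],
    [0,0,0],
    [0,0,0]
  ],
  "hand": [50,50,50,50,50]
}}

```text
t: 22.85
tool_pos: [0.4044, 0.332, 0.0687]
eef_rot: [0.656, 0.755, -0.0, -0.0]
wrist_force: [-0.2, 0.0, 0.5]
grip_width: 0.581
```

Call:
{"op": "step_arm", "data": {
  "offset": [
    [0,0,0],
    [0,0,0],
    [0,0,0],
    [0,0,0],
    [0,0,0],
    [0,0,0],
    [0,0,0]
  ],
  "turn": [
    [0,0,0],
    [0,0,0],
    [0,0,0],
    [0,0,0],
    [0,0,0],
    [0,0,0],
    [0,0,0]
  ],
  "hand": [20,20,20,20,20,20,20]
}}

```text
t: 23.43
tool_pos: [0.4053, 0.3333, 0.07]
eef_rot: [0.655, 0.755, 0.001, 0.0]
wrist_force: [-0.3, -1.9, 6.6]
grip_width: 0.335
```

Call:
{"op": "step_arm", "data": {
  "offset": [
    [0,0,0.3],
    [0,0,0.7],
    [0,0,1],
    [0,0,1]
  ],
  "turn": [
    [0,0,0],
    [0,0,0],
    [0,0,0],
    [0,0,0]
  ],
  "hand": [20,20,20,20]
}}

```text
t: 23.77
tool_pos: [0.4072, 0.3351, 0.1538]
eef_rot: [0.655, 0.755, 0.005, 0.001]
wrist_force: [1.1, 0.5, -0.9]
grip_width: 0.336
```

Call:
{"op": "step_arm", "data": {
  "offset": [
    [0.1,-0.2,0.5],
    [0.39,-0.7,0.75],
    [0.39,-0.86,0.75],
    [0.39,-0.86,0.75]
  ],
  "turn": [
    [0,0,0],
    [0,0,0],
    [0,0,0],
    [0,0,0]
  ],
  "hand": [20,20,20,20]
}}

```text
t: 24.1
tool_pos: [0.4372, 0.2612, 0.2101]
eef_rot: [0.657, 0.754, 0.001, 0.001]
wrist_force: [-0.4, -0.5, -1.2]
grip_width: 0.332
```

Call:
{"op": "step_arm", "data": {
  "offset": [
    [0.39,-0.86,0],
    [0.39,-0.86,0],
    [0.39,-0.86,0]
  ],
  "turn": [
    [0,0,0],
    [0,0,0],
    [0,0,0]
  ],
  "hand": [20,20,20]
}}

```text
t: 24.35
tool_pos: [0.4679, 0.1911, 0.2077]
eef_rot: [0.657, 0.754, -0.001, 0.001]
wrist_force: [-0.2, -0.2, -1.4]
grip_width: 0.331
```

Call:
{"op": "step_arm", "data": {
  "offset": [
    [0.39,-0.86,0],
    [0.39,-0.86,0],
    [0.39,-0.86,0]
  ],
  "turn": [
    [0,0,0],
    [0,0,0],
    [0,0,0]
  ],
  "hand": [20,20,20]
}}

```text
t: 24.6
tool_pos: [0.4995, 0.1225, 0.2076]
eef_rot: [0.657, 0.754, -0.001, 0.001]
wrist_force: [-0.5, -0.3, -1.2]
grip_width: 0.333
```

Call:
{"op": "step_arm", "data": {
  "offset": [
    [0.39,-0.86,0],
    [0.39,-0.86,0],
    [0.39,-0.86,0]
  ],
  "turn": [
    [0,0,0],
    [0,0,0],
    [0,0,0]
  ],
  "hand": [20,20,20]
}}

```text
t: 24.85
tool_pos: [0.5311, 0.0539, 0.2076]
eef_rot: [0.657, 0.754, -0.001, 0.001]
wrist_force: [0.3, -0.7, -1.2]
grip_width: 0.333
```

Call:
{"op": "step_arm", "data": {
  "offset": [
    [0.4,-0.86,0],
    [0.4,-0.86,0],
    [0.4,-0.86,0],
    [0.4,-0.86,0],
    [0.4,-0.86,0]
  ],
  "turn": [
    [0,0,0],
    [0,0,0],
    [0,0,0],
    [0,0,0],
    [0,0,0]
  ],
  "hand": [20,20,20,20,20]
}}

```text
t: 25.27
tool_pos: [0.5603, -0.0103, 0.2076]
eef_rot: [0.655, 0.755, -0.0, -0.001]
wrist_force: [0.1, 0.4, -1.6]
grip_width: 0.331
```

Run:
```python
from h import *
c=cap("scene");cv2.imwrite("pics/d2.png",cv2.resize(c["frame"][130:310,210:430],None,fx=3.3,fy=3.3,interpolation=cv2.INTER_CUBIC)[:,:,::-1])
o=ctrl.get_obs();print(o["t"],o["tool_pos"],o["eef_rot"])
```

```text
25.3167 [ 0.56021287 -0.00996371  0.20782978] [ 6.55038742e-01  7.55594678e-01 -2.02065196e-04 -9.42636218e-04]
```

View pics/d2.png

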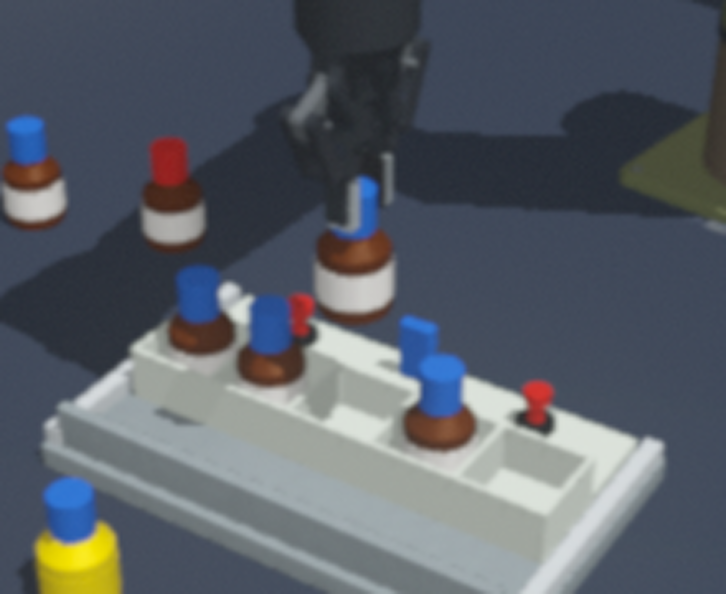

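Call:
{"op": "step_arm", "data": {
  "offset": [
    [0.025,-0.02,-0.2],
    [0.025,-0.02,-0.4],
    [0.025,-0.02,-0.6],
    [0.025,-0.02,-0.75],
    [0.025,-0.02,-0.9],
    [0.025,-0.02,-0.9]
  ],
  "turn": [
    [0,0,0],
    [0,0,0],
    [0,0,0],
    [0,0,0],
    [0,0,0],
    [0,0,0]
  ],
  "hand": [20,20,20,20,20,20]
}}

```text
t: 25.82
tool_pos: [0.5605, -0.0112, 0.1339]
eef_rot: [0.655, 0.756, -0.001, -0.002]
wrist_force: [-0.6, 0.3, -1.5]
grip_width: 0.333
```

Call:
{"op": "step_arm", "data": {
  "offset": [
    [0,0,-0.12],
    [0,0,-0.24],
    [0,0,-0.34],
    [0,0,-0.4],
    [0,0,-0.43],
    [0,0,-0.45],
    [0,0,-0.45]
  ],
  "turn": [
    [0,0,0],
    [0,0,0],
    [0,0,0],
    [0,0,0],
    [0,0,0],
    [0,0,0],
    [0,0,0]
  ],
  "hand": [20,20,20,20,20,20,20]
}}

```text
t: 26.4
tool_pos: [0.5631, -0.013, 0.1002]
eef_rot: [0.655, 0.755, -0.0, -0.0]
wrist_force: [0.2, 0.0, -1.0]
grip_width: 0.335
```

Call:
{"op": "step_arm", "data": {
  "offset": [
    [0,0,-0.01],
    [0,0,-0.02],
    [0,0,-0.03],
    [0,0,-0.04],
    [0,0,-0.05],
    [0,0,-0.055],
    [0,0,-0.055]
  ],
  "turn": [
    [0,0,0],
    [0,0,0],
    [0,0,0],
    [0,0,0],
    [0,0,0],
    [0,0,0],
    [0,0,0]
  ],
  "hand": [20,20,20,20,20,20,20]
}}

```text
t: 26.98
tool_pos: [0.5632, -0.013, 0.0962]
eef_rot: [0.655, 0.755, 0.0, 0.0]
wrist_force: [-1.2, 0.7, 0.0]
grip_width: 0.335
```

Call:
{"op": "step_arm", "data": {
  "offset": [
    [0,0,-0.008],
    [0,0,-0.015],
    [0,0,-0.015]
  ],
  "turn": [
    [0,0,0],
    [0,0,0],
    [0,0,0]
  ],
  "hand": [20,20,20]
}}

```text
t: 27.23
tool_pos: [0.5632, -0.0131, 0.0961]
eef_rot: [0.655, 0.755, 0.0, 0.0]
wrist_force: [-2.6, -0.3, 7.8]
grip_width: 0.328
```

Call:
{"op": "step_arm", "data": {
  "offset": [
    [0,0,0],
    [0,0,0],
    [0,0,0],
    [0,0,0.3],
    [0,0,0.7],
    [0,0,1],
    [0,0,1]
  ],
  "turn": [
    [0,0,0],
    [0,0,0],
    [0,0,0],
    [0,0,0],
    [0,0,0],
    [0,0,0],
    [0,0,0]
  ],
  "hand": [45,45,45,45,45,45,45]
}}

```text
t: 27.82
tool_pos: [0.5666, -0.013, 0.1799]
eef_rot: [0.655, 0.755, 0.003, 0.004]
wrist_force: [0.4, -0.0, 0.0]
grip_width: 0.522
```

Call:
{"op": "step_arm", "data": {
  "offset": [
    [-0.05,0.86,0.05],
    [-0.05,0.86,0.05],
    [-0.05,0.86,0.05]
  ],
  "turn": [
    [0,0,0],
    [0,0,0],
    [0,0,0]
  ],
  "hand": [50,50,50]
}}

```text
t: 28.07
tool_pos: [0.559, 0.0598, 0.1787]
eef_rot: [0.654, 0.757, 0.001, -0.001]
wrist_force: [0.1, -0.6, -0.6]
grip_width: 0.584
```

Call:
{"op": "step_arm", "data": {
  "offset": [
    [-0.05,0.86,0],
    [-0.05,0.86,0],
    [-0.05,0.86,0]
  ],
  "turn": [
    [0,0,0],
    [0,0,0],
    [0,0,0]
  ],
  "hand": [50,50,50]
}}

```text
t: 28.32
tool_pos: [0.5548, 0.1286, 0.1781]
eef_rot: [0.654, 0.757, 0.001, -0.001]
wrist_force: [-0.2, 0.0, 0.0]
grip_width: 0.589
```

Call:
{"op": "step_arm", "data": {
  "offset": [
    [-0.05,0.86,0],
    [-0.05,0.86,0],
    [-0.05,0.86,0]
  ],
  "turn": [
    [0,0,0],
    [0,0,0],
    [0,0,0]
  ],
  "hand": [50,50,50]
}}

```text
t: 28.57
tool_pos: [0.5511, 0.1971, 0.178]
eef_rot: [0.654, 0.757, 0.001, -0.001]
wrist_force: [0.8, -0.4, -0.5]
grip_width: 0.585
```

Call:
{"op": "step_arm", "data": {
  "offset": [
    [-0.05,0.86,0],
    [-0.05,0.86,0],
    [-0.05,0.86,0]
  ],
  "turn": [
    [0,0,0],
    [0,0,0],
    [0,0,0]
  ],
  "hand": [50,50,50]
}}

```text
t: 28.82
tool_pos: [0.5472, 0.2658, 0.178]
eef_rot: [0.654, 0.757, 0.001, -0.001]
wrist_force: [0.4, -0.5, 0.3]
grip_width: 0.584
```

Call:
{"op": "step_arm", "data": {
  "offset": [
    [-0.05,0.86,0],
    [-0.05,0.86,0],
    [-0.05,0.86,0],
    [-0.05,0.86,0],
    [-0.05,0.86,0]
  ],
  "turn": [
    [0,0,0],
    [0,0,0],
    [0,0,0],
    [0,0,0],
    [0,0,0]
  ],
  "hand": [50,50,50,50,50]
}}

```text
t: 29.23
tool_pos: [0.5431, 0.3295, 0.1782]
eef_rot: [0.656, 0.755, -0.001, 0.0]
wrist_force: [0.4, -0.1, -0.4]
grip_width: 0.582
```

Run:
```python
from h import *
o=ctrl.get_obs();print(o["t"],o["tool_pos"],o["eef_rot"],o["joint_positions"])
c=cap("scene");cv2.imwrite("pics/e1.png",c["frame"][:,:,::-1]);blobs(c,.075,.101)
print(*lm(c,"scene","spare0"),sep="\n")
c=cap("top");print(*lm(c,"top","spare0"),sep="\n")
```

```text
29.2333 [0.54307571 0.329493   0.17815628] [ 6.55564505e-01  7.55138516e-01 -9.69223260e-04  2.48377098e-04] [ 5.45880348e-01  4.74720309e-01  5.15069024e-02  1.14927744e+00
 -1.06439084e-03  1.97574198e+00]
blue [454.2  12.4] 809 [[-1.7015, -0.9273], [-1.6471, -0.8992], [-1.5382, -0.843]]
blue [402.   72.3] 5024 [[-0.6006, -0.5573], [-0.5663, -0.536], [-0.4979, -0.4933]]
blue [95.9 66.1] 123 [[0.2019, -1.5881], [0.2214, -1.5479], [0.2604, -1.4674]]
blue [217.7  82.4] 87 [[-0.0108, -1.0391], [0.0126, -1.009], [0.0594, -0.9486]]
blue [66.3 90.8] 706 [[0.4334, -1.4004], [0.4487, -1.3636], [0.4792, -1.29]]
blue [120.7 114.1] 569 [[0.4213, -1.0426], [0.4368, -1.0124], [0.4678, -0.9519]]
blue [217.7 171.5] 143 [[0.4687, -0.4679], [0.4833, -0.4482], [0.5126, -0.4088]]
blue [269.6 217.9] 187 [[0.5391, -0.1872], [0.5524, -0.1726], [0.579, -0.1435]]
blue [291.5 227.6] 175 [[0.5341, -0.1173], [0.5475, -0.104], [0.5743, -0.0775]]
blue [315.3 235.2] 195 [[0.5198, -0.0534], [0.5334, -0.0413], [0.5608, -0.0172]]
blue [339.9 240.5] 366 [[0.4981, 0.0036], [0.5122, 0.0146], [0.5403, 0.0367]]
blue [23
[... 535 characters left out ...]
93]]
red [300.8 224.1] 45 [[0.5083, -0.1106], [0.5222, -0.0974], [0.55, -0.0712]]
red [372.4 251.3] 52 [[0.482, 0.0852], [0.4964, 0.0948], [0.5251, 0.1138]]
(0.82, [0.5625, -0.0147, 0.0273], [316.0, 262.0])
(0.76, [0.5424, 0.3307, 0.0026], [451.0, 337.0])
(0.74, [0.6488, 0.4474, -0.0016], [480.0, 404.0])
(0.73, [0.6305, 0.3064, 0.0006], [417.0, 357.0])
(0.62, [0.5776, -0.1401, 0.0278], [273.0, 243.0])
(0.91, [0.5432, 0.3325, -0.0002], [165.0, 260.0])
(0.87, [0.6307, 0.2989, 0.0016], [182.0, 222.0])
(0.79, [0.5791, -0.1443, 0.0298], [378.0, 247.0])
(0.73, [0.4808, -0.4525, 0.0003], [512.0, 294.0])
(0.65, [0.5611, -0.017, 0.022], [321.0, 254.0])
(0.45, [0.6462, 0.4458, 0.0007], [117.0, 214.0])
```

View pics/e1.png

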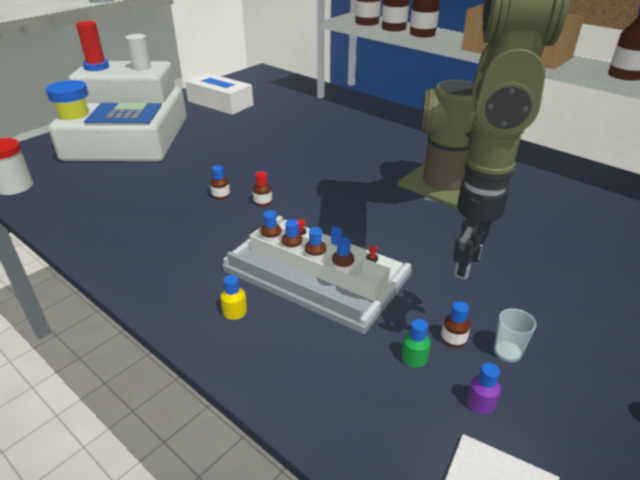

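Cells 2 and 4 are filled. The third spare, amber with a blue cap at (457,327), stands below the gripper at about (0.541,0.332). Green (417,345) is separate.

Call:
{"op": "step_arm", "data": {
  "offset": [
    [-0.02,0.03,-0.3],
    [-0.02,0.03,-0.6],
    [-0.02,0.03,-0.8],
    [-0.02,0.03,-0.8]
  ],
  "turn": [
    [0,0,0],
    [0,0,0],
    [0,0,0],
    [0,0,0]
  ],
  "hand": [50,50,50,50]
}}

```text
t: 29.77
tool_pos: [0.5392, 0.331, 0.1111]
eef_rot: [0.656, 0.755, -0.003, -0.001]
wrist_force: [0.3, -0.1, 0.1]
grip_width: 0.582
```

Call:
{"op": "step_arm", "data": {
  "offset": [
    [0,0,-0.2],
    [0,0,-0.4],
    [0,0,-0.58],
    [0,0,-0.58],
    [0,0,-0.58]
  ],
  "turn": [
    [0,0,0],
    [0,0,0],
    [0,0,0],
    [0,0,0],
    [0,0,0]
  ],
  "hand": [50,50,50,50,50]
}}

```text
t: 30.18
tool_pos: [0.5415, 0.3329, 0.0688]
eef_rot: [0.656, 0.755, -0.0, -0.0]
wrist_force: [-0.2, 0.2, 1.0]
grip_width: 0.585
```

Call:
{"op": "step_arm", "data": {
  "offset": [
    [0,0,0],
    [0,0,0],
    [0,0,0],
    [0,0,0],
    [0,0,0],
    [0,0,0],
    [0,0,0]
  ],
  "turn": [
    [0,0,0],
    [0,0,0],
    [0,0,0],
    [0,0,0],
    [0,0,0],
    [0,0,0],
    [0,0,0]
  ],
  "hand": [20,20,20,20,20,20,20]
}}

```text
t: 30.77
tool_pos: [0.5426, 0.334, 0.0703]
eef_rot: [0.655, 0.755, 0.001, 0.001]
wrist_force: [-1.6, -0.9, 6.2]
grip_width: 0.335
```

Call:
{"op": "step_arm", "data": {
  "offset": [
    [0,0,0.3],
    [0,0,0.7],
    [0,0,1],
    [0,0,1]
  ],
  "turn": [
    [0,0,0],
    [0,0,0],
    [0,0,0],
    [0,0,0]
  ],
  "hand": [20,20,20,20]
}}

```text
t: 31.1
tool_pos: [0.5445, 0.3354, 0.1543]
eef_rot: [0.655, 0.755, 0.005, 0.001]
wrist_force: [1.7, 0.8, -1.1]
grip_width: 0.333
```

Call:
{"op": "step_arm", "data": {
  "offset": [
    [0.01,-0.4,0.25],
    [0.01,-0.8,0.25],
    [0.01,-0.89,0.25],
    [0.01,-0.89,0.25]
  ],
  "turn": [
    [0,0,0],
    [0,0,0],
    [0,0,0],
    [0,0,0]
  ],
  "hand": [20,20,20,20]
}}

```text
t: 31.43
tool_pos: [0.5417, 0.26, 0.168]
eef_rot: [0.656, 0.754, -0.001, -0.0]
wrist_force: [-0.2, 0.2, -2.3]
grip_width: 0.336
```

Call:
{"op": "step_arm", "data": {
  "offset": [
    [0.01,-0.4,0],
    [0.01,-0.8,0],
    [0.01,-0.89,0],
    [0.01,-0.89,0]
  ],
  "turn": [
    [0,0,0],
    [0,0,0],
    [0,0,0],
    [0,0,0]
  ],
  "hand": [20,20,20,20]
}}

```text
t: 31.77
tool_pos: [0.5426, 0.1899, 0.1676]
eef_rot: [0.656, 0.755, -0.001, -0.001]
wrist_force: [-0.4, 0.1, -1.9]
grip_width: 0.336
```

Call:
{"op": "step_arm", "data": {
  "offset": [
    [0.01,-0.3,0],
    [0.01,-0.6,0],
    [0.01,-0.87,0],
    [0.01,-0.87,0],
    [0.01,-0.87,0],
    [0.01,-0.87,0]
  ],
  "turn": [
    [0,0,0],
    [0,0,0],
    [0,0,0],
    [0,0,0],
    [0,0,0],
    [0,0,0]
  ],
  "hand": [20,20,20,20,20,20]
}}

```text
t: 32.27
tool_pos: [0.5443, 0.123, 0.1681]
eef_rot: [0.655, 0.756, 0.001, -0.0]
wrist_force: [-0.9, 1.1, -1.8]
grip_width: 0.334
```

Run:
```python
from h import *
c=cap("scene");cv2.imwrite("pics/e2.png",cv2.resize(c["frame"][160:320,260:460],None,fx=3.6,fy=3.6,interpolation=cv2.INTER_CUBIC)[:,:,::-1])
o=ctrl.get_obs();print(o["t"],o["tool_pos"],o["eef_rot"])
print(np.round([proj(c,(.545,.121,.026)),proj(c,(o["tool_pos"][0],o["tool_pos"][1],o["tool_pos"][2]-.07))]))
```

```text
32.3167 [0.54419789 0.12313031 0.16812911] [ 6.54793816e-01  7.55807399e-01  3.80011005e-04 -3.00478758e-04]
[[367. 284.]
 [371. 258.]]
```

View pics/e2.png

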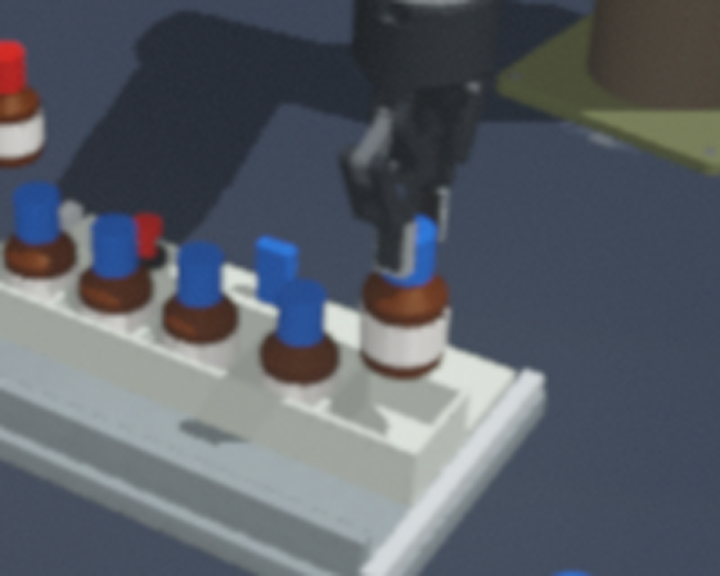

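Call:
{"op": "step_arm", "data": {
  "offset": [
    [0.01,-0.03,-0.1],
    [0.01,-0.03,-0.25],
    [0.01,-0.03,-0.4],
    [0.01,-0.03,-0.55],
    [0.01,-0.03,-0.7],
    [0.01,-0.03,-0.78],
    [0.01,-0.03,-0.83],
    [0.01,-0.03,-0.86],
    [0.01,-0.03,-0.86]
  ],
  "turn": [
    [0,0,0],
    [0,0,0],
    [0,0,0],
    [0,0,0],
    [0,0,0],
    [0,0,0],
    [0,0,0],
    [0,0,0],
    [0,0,0]
  ],
  "hand": [20,20,20,20,20,20,20,20,20]
}}

```text
t: 33.07
tool_pos: [0.5446, 0.1193, 0.0993]
eef_rot: [0.655, 0.755, -0.0, -0.0]
wrist_force: [0.0, -0.6, -1.4]
grip_width: 0.335
```

Call:
{"op": "step_arm", "data": {
  "offset": [
    [0,0,-0.01],
    [0,0,-0.02],
    [0,0,-0.03],
    [0,0,-0.04],
    [0,0,-0.04]
  ],
  "turn": [
    [0,0,0],
    [0,0,0],
    [0,0,0],
    [0,0,0],
    [0,0,0]
  ],
  "hand": [20,20,20,20,20]
}}

```text
t: 33.48
tool_pos: [0.5448, 0.119, 0.0965]
eef_rot: [0.655, 0.755, 0.0, 0.0]
wrist_force: [-0.2, -0.4, -2.7]
grip_width: 0.331
```

Call:
{"op": "step_arm", "data": {
  "offset": [
    [0,0,-0.01],
    [0,0,-0.018],
    [0,0,-0.025],
    [0,0,-0.025]
  ],
  "turn": [
    [0,0,0],
    [0,0,0],
    [0,0,0],
    [0,0,0]
  ],
  "hand": [20,20,20,20]
}}

```text
t: 33.82
tool_pos: [0.5448, 0.119, 0.0962]
eef_rot: [0.655, 0.755, 0.0, 0.0]
wrist_force: [-4.0, -1.0, 10.0]
grip_width: 0.331
```

Call:
{"op": "step_arm", "data": {
  "offset": [
    [0,0,0],
    [0,0,0],
    [0,0,0],
    [0,0,0.3],
    [0,0,0.7],
    [0,0,1],
    [0,0,1]
  ],
  "turn": [
    [0,0,0],
    [0,0,0],
    [0,0,0],
    [0,0,0],
    [0,0,0],
    [0,0,0],
    [0,0,0]
  ],
  "hand": [45,45,45,45,45,45,45]
}}

```text
t: 34.4
tool_pos: [0.5482, 0.1198, 0.1794]
eef_rot: [0.655, 0.755, 0.004, 0.003]
wrist_force: [0.4, -0.2, 0.6]
grip_width: 0.527
```

Call:
{"op": "step_arm", "data": {
  "offset": [
    [-0.4,-0.5,0],
    [-0.4,-0.9,0],
    [-0.4,-0.9,0],
    [-0.4,-0.9,0]
  ],
  "turn": [
    [0,0,0],
    [0,0,0],
    [0,0,0],
    [0,0,0]
  ],
  "hand": [45,45,45,45]
}}

```text
t: 34.73
tool_pos: [0.5121, 0.0456, 0.1739]
eef_rot: [0.657, 0.754, -0.0, -0.0]
wrist_force: [0.3, -0.3, -0.3]
grip_width: 0.53
```

Call:
{"op": "step_arm", "data": {
  "offset": [
    [-0.4,-0.9,0],
    [-0.4,-0.9,0],
    [-0.4,-0.9,-0.5],
    [-0.4,-0.9,-0.7],
    [-0.4,-0.9,-0.7],
    [-0.4,-0.9,-0.7]
  ],
  "turn": [
    [0,0,0],
    [0,0,0],
    [0,0,0],
    [0,0,0],
    [0,0,0],
    [0,0,0]
  ],
  "hand": [45,45,45,45,45,45]
}}

```text
t: 35.23
tool_pos: [0.4804, -0.0243, 0.1176]
eef_rot: [0.655, 0.756, -0.001, -0.001]
wrist_force: [0.6, 0.3, -0.5]
grip_width: 0.53
```

Run:
```python
from h import *
o=ctrl.get_obs();print(o["t"],o["tool_pos"],o["eef_rot"])
c=cap("scene");cv2.imwrite("pics/f1.png",cv2.resize(c["frame"][160:320,230:430],None,fx=3.6,fy=3.6,interpolation=cv2.INTER_CUBIC)[:,:,::-1])
c=cap("top");cv2.imwrite("pics/f2.png",cv2.resize(c["frame"][185:345,220:440],None,fx=3.6,fy=3.6,interpolation=cv2.INTER_CUBIC)[:,:,::-1])
```

```text
35.2333 [ 0.48035651 -0.02426354  0.11761237] [ 6.55100725e-01  7.55540703e-01 -5.56129806e-04 -9.88501612e-04]
```

View pics/f1.png

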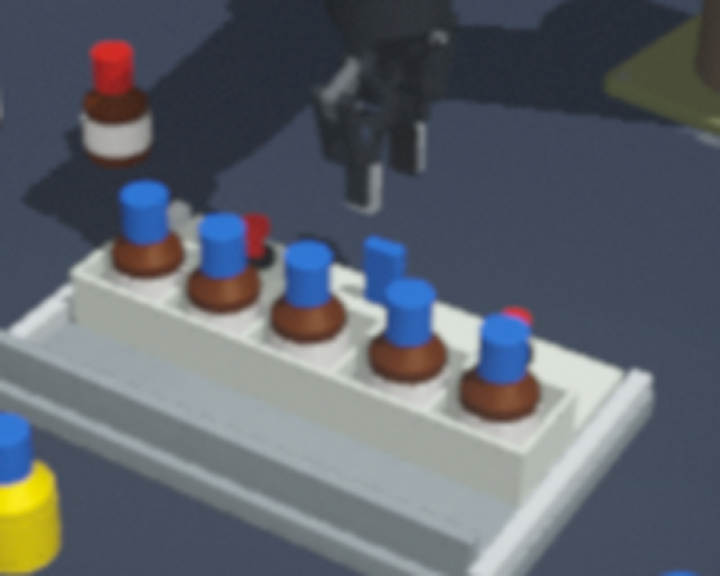

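View pics/f2.png

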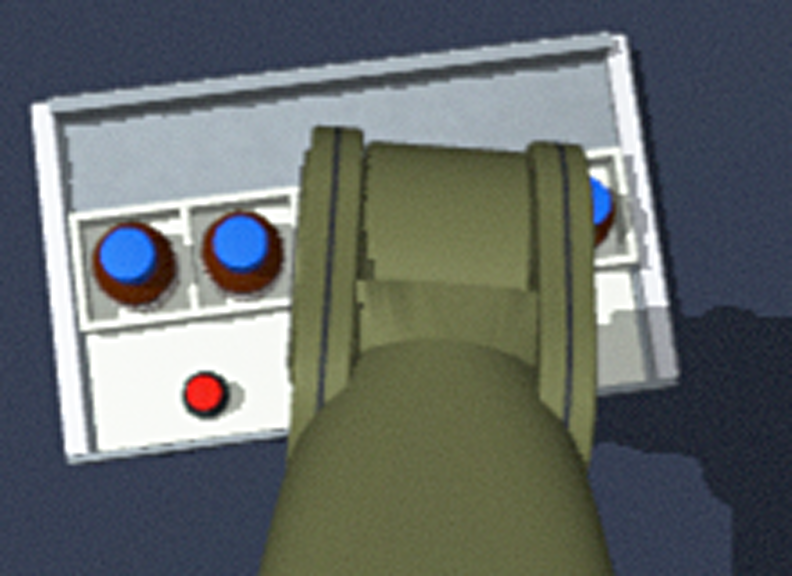

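All five cells hold an upright bottle, in a row from (145,225) to (500,360) in the crop. I'll grip the tab and push home.

Call:
{"op": "step_arm", "data": {
  "offset": [
    [0,0,-0.3],
    [0,0,-0.6],
    [0,0,-0.85],
    [0,0,-0.85],
    [0,0,-0.85]
  ],
  "turn": [
    [0,0,0],
    [0,0,0],
    [0,0,0],
    [0,0,0],
    [0,0,0]
  ],
  "hand": [45,45,45,45,45],
  "newtons": 60
}}

```text
t: 35.75
tool_pos: [0.4811, -0.0244, 0.0509]
eef_rot: [0.655, 0.756, -0.0, -0.0]
wrist_force: [-0.3, -0.7, 0.6]
grip_width: 0.524
```

Call:
{"op": "step_arm", "data": {
  "offset": [
    [0,0,0],
    [0,0,0],
    [0,0,0],
    [0,0,0],
    [0,0,0],
    [0,0,0],
    [0,0,0],
    [0,0,0]
  ],
  "turn": [
    [0,0,0],
    [0,0,0],
    [0,0,0],
    [0,0,0],
    [0,0,0],
    [0,0,0],
    [0,0,0],
    [0,0,0]
  ],
  "hand": [5,5,5,5,5,5,5,5]
}}

```text
t: 36.42
tool_pos: [0.4814, -0.025, 0.0521]
eef_rot: [0.655, 0.755, 0.001, 0.001]
wrist_force: [-1.7, -0.4, 6.4]
grip_width: 0.13
```

Call:
{"op": "step_arm", "data": {
  "offset": [
    [0.06,0.009,0],
    [0.13,0.019,0],
    [0.2,0.028,0],
    [0.28,0.04,0],
    [0.36,0.052,0],
    [0.44,0.063,0],
    [0.52,0.074,0],
    [0.6,0.086,0],
    [0.66,0.094,0],
    [0.7,0.1,0],
    [0.73,0.105,0],
    [0.73,0.105,0]
  ],
  "turn": [
    [0,0,0],
    [0,0,0],
    [0,0,0],
    [0,0,0],
    [0,0,0],
    [0,0,0],
    [0,0,0],
    [0,0,0],
    [0,0,0],
    [0,0,0],
    [0,0,0],
    [0,0,0]
  ],
  "hand": [5,5,5,5,5,5,5,5,5,5,5,5]
}}

```text
t: 37.42
tool_pos: [0.5387, -0.0166, 0.052]
eef_rot: [0.655, 0.755, -0.0, 0.0]
wrist_force: [-4.1, -0.8, 7.6]
grip_width: 0.13
```

Call:
{"op": "step_arm", "data": {
  "offset": [
    [0.02,0.003,0],
    [0.04,0.006,0],
    [0.06,0.009,0],
    [0.06,0.009,0],
    [0.06,0.009,0]
  ],
  "turn": [
    [0,0,0],
    [0,0,0],
    [0,0,0],
    [0,0,0],
    [0,0,0]
  ],
  "hand": [5,5,5,5,5]
}}

```text
t: 37.83
tool_pos: [0.5395, -0.0165, 0.052]
eef_rot: [0.655, 0.755, -0.003, -0.002]
wrist_force: [-12.3, -2.5, 15.4]
grip_width: 0.128
```

Call:
{"op": "step_arm", "data": {
  "offset": [
    [0.02,0.003,0],
    [0.04,0.006,0],
    [0.05,0.007,0],
    [0.05,0.007,0]
  ],
  "turn": [
    [0,0,0],
    [0,0,0],
    [0,0,0],
    [0,0,0]
  ],
  "hand": [5,5,5,5]
}}

```text
t: 38.17
tool_pos: [0.5394, -0.0165, 0.052]
eef_rot: [0.656, 0.755, -0.005, -0.004]
wrist_force: [-21.3, -4.3, 24.8]
grip_width: 0.129
```

Home at the stop: the force rises with no motion. I'll relax, release, lift, and go to pin 0.

Call:
{"op": "step_arm", "data": {
  "offset": [
    [-0.05,-0.007,0],
    [-0.09,-0.013,0],
    [-0.09,-0.013,0],
    [-0.09,-0.013,0],
    [-0.09,-0.013,0],
    [-0.09,-0.013,0],
    [-0.09,-0.013,0.4],
    [-0.09,-0.013,0.8],
    [-0.09,-0.013,0.8]
  ],
  "turn": [
    [0,0,0],
    [0,0,0],
    [0,0,0],
    [0,0,0],
    [0,0,0],
    [0,0,0],
    [0,0,0],
    [0,0,0],
    [0,0,0]
  ],
  "hand": [5,5,45,45,45,45,45,45,45]
}}

```text
t: 38.92
tool_pos: [0.5451, -0.0164, 0.1197]
eef_rot: [0.655, 0.755, 0.003, 0.004]
wrist_force: [1.3, -0.2, 0.9]
grip_width: 0.526
```

Call:
{"op": "step_arm", "data": {
  "offset": [
    [-0.12,0.5,0],
    [-0.12,1,0],
    [-0.12,1,0],
    [-0.12,1,0]
  ],
  "turn": [
    [0,0,0],
    [0,0,0],
    [0,0,0],
    [0,0,0]
  ],
  "hand": [0,0,0,0]
}}

```text
t: 39.25
tool_pos: [0.5314, 0.0654, 0.1142]
eef_rot: [0.654, 0.756, 0.0, 0.0]
wrist_force: [-0.0, -0.8, 0.2]
grip_width: 0.001
```

Run:
```python
from h import *
o=ctrl.get_obs();print(o["t"],o["tool_pos"],o["eef_rot"],o["wrist_force"],o["grip_width"])
c=cap("scene");cv2.imwrite("pics/g1.png",cv2.resize(c["frame"][160:320,230:430],None,fx=3.6,fy=3.6,interpolation=cv2.INTER_CUBIC)[:,:,::-1]);blobs(c,.077,.101)
for l in("tab_top","pin0_top","pin1_top","cell0"):print(l,*lm(c,"scene",l),sep="\n  ")
```

```text
39.25 [0.53136786 0.06539824 0.11422622] [6.53994083e-01 7.56499628e-01 6.94720205e-05 2.20267805e-04] [-0.01404399 -0.81899752  0.22402795] 0.0012982188637090837
blue [454.   12.6] 806 [[-1.6974, -0.9269], [-1.6347, -0.8944], [-1.5343, -0.8425]]
blue [423.5  73.1] 2850 [[-0.6516, -0.4847], [-0.611, -0.4616], [-0.5461, -0.4247]]
blue [95.8 66.1] 125 [[0.2022, -1.5884], [0.2247, -1.542], [0.2607, -1.4677]]
blue [217.7  82.4] 86 [[-0.011, -1.039], [0.016, -1.0042], [0.0592, -0.9485]]
blue [66.3 90.8] 707 [[0.4335, -1.4002], [0.4511, -1.3578], [0.4793, -1.2898]]
blue [120.6 114.1] 568 [[0.4217, -1.0428], [0.4395, -1.0079], [0.4681, -0.9521]]
blue [217.7 171.5] 143 [[0.4687, -0.4679], [0.4856, -0.4452], [0.5126, -0.4088]]
blue [253.6 230.2] 210 [[0.6017, -0.1778], [0.6158, -0.1612], [0.6383, -0.1347]]
blue [275.9 240.8] 194 [[0.5968, -0.1075], [0.611, -0.0924], [0.6336, -0.0683]]
blue [326.2 255.5] 343 [[0.5625, 0.0164], [0.5773, 0.0289], [0.6012, 0.0488]]
blue [299.8 249.2] 198 [[0.5843, -0.0435], [0.5987, -0.0298], [0.6218, -0.0078]]
blue [355.5 272. ] 216 [[0.5653, 0.1015], [0.5801, 0
[... 265 characters left out ...]
[90.  41.5] 698 [[0.0227, -1.9552], [0.049, -1.901], [0.0911, -1.8143]]
red [  8.1 147.3] 317 [[0.7927, -1.0708], [0.8028, -1.0353], [0.8188, -0.9785]]
red [260.8 178.8] 136 [[0.4169, -0.3456], [0.4349, -0.3255], [0.4636, -0.2933]]
red [286.1 236.7] 43 [[0.5696, -0.101], [0.5844, -0.086], [0.6079, -0.0621]]
tab_top
pin0_top
  (0.53, [0.531, 0.0871, 0.0614], [360.0, 262.0])
pin1_top
  (0.53, [0.5554, -0.1131, 0.0637], [287.0, 232.0])
cell0
  (0.92, [0.6119, 0.0665, 0.0263], [329.0, 288.0])
  (0.87, [0.6344, -0.0715, 0.0256], [276.0, 267.0])
  (0.77, [0.6373, -0.1324, 0.0217], [257.0, 258.0])
  (0.62, [0.6254, -0.0047, 0.0305], [300.0, 276.0])
  (0.61, [0.6074, 0.1301, 0.0261], [353.0, 300.0])
```

View pics/g1.png

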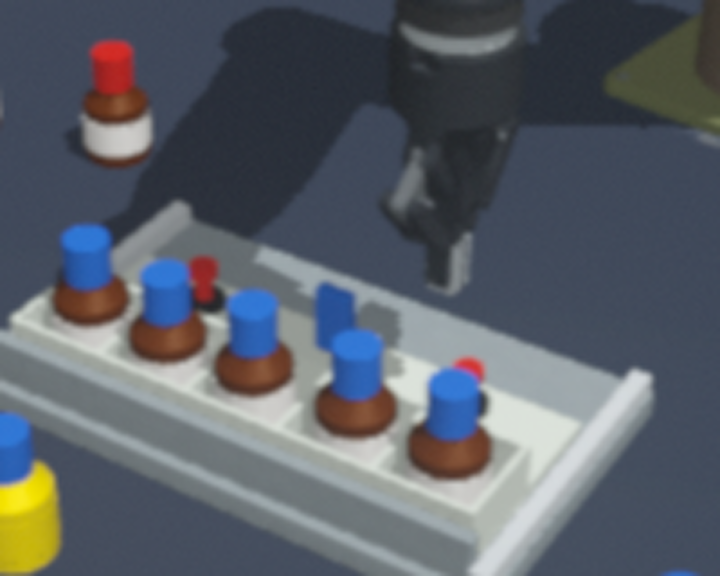

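The carrier is home against the back stop with all bottles upright. Now pin 0.

Call:
{"op": "step_arm", "data": {
  "offset": [
    [-0.02,0.26,0],
    [-0.02,0.26,-0.3],
    [-0.02,0.26,-0.5],
    [-0.02,0.26,-0.5],
    [-0.02,0.26,-0.5]
  ],
  "turn": [
    [0,0,0],
    [0,0,0],
    [0,0,0],
    [0,0,0],
    [0,0,0]
  ],
  "hand": [0,0,0,0,0]
}}

```text
t: 39.92
tool_pos: [0.5286, 0.0835, 0.0737]
eef_rot: [0.656, 0.755, -0.001, -0.001]
wrist_force: [0.4, -0.4, 0.6]
grip_width: 0.001
```

Call:
{"op": "step_arm", "data": {
  "offset": [
    [0.0,0.01,-0.08],
    [0.0,0.01,-0.13],
    [0.0,0.01,-0.18],
    [0.0,0.01,-0.23],
    [0.0,0.01,-0.28],
    [0.0,0.01,-0.32],
    [0.0,0.01,-0.345],
    [0.0,0.01,-0.345]
  ],
  "turn": [
    [0,0,0],
    [0,0,0],
    [0,0,0],
    [0,0,0],
    [0,0,0],
    [0,0,0],
    [0,0,0],
    [0,0,0]
  ],
  "hand": [0,0,0,0,0,0,0,0]
}}

```text
t: 40.58
tool_pos: [0.5303, 0.0851, 0.0473]
eef_rot: [0.655, 0.755, 0.0, 0.001]
wrist_force: [-0.3, -0.1, 1.1]
grip_width: 0.001
```

Call:
{"op": "step_arm", "data": {
  "offset": [
    [0,0,-0.02],
    [0,0,-0.03],
    [0,0,-0.03]
  ],
  "turn": [
    [0,0,0],
    [0,0,0],
    [0,0,0]
  ],
  "hand": [0,0,0]
}}

```text
t: 40.83
tool_pos: [0.5304, 0.0851, 0.0459]
eef_rot: [0.655, 0.755, 0.001, 0.001]
wrist_force: [-1.2, -2.0, 11.2]
grip_width: 0.0
```

Call:
{"op": "step_arm", "data": {
  "offset": [
    [0,0,-0.02],
    [0,0,-0.03],
    [0,0,-0.03]
  ],
  "turn": [
    [0,0,0],
    [0,0,0],
    [0,0,0]
  ],
  "hand": [0,0,0]
}}

```text
t: 41.08
tool_pos: [0.5305, 0.0852, 0.0457]
eef_rot: [0.655, 0.755, 0.001, 0.001]
wrist_force: [-6.3, -1.8, 28.4]
grip_width: -0.0
```

Pin 0 is seated: z stays at 46 mm while the force rises. Now pin 1.

Call:
{"op": "step_arm", "data": {
  "offset": [
    [0,0,0.4],
    [0,0,0.8],
    [0,0,0.9],
    [0,0,0.9]
  ],
  "turn": [
    [0,0,0],
    [0,0,0],
    [0,0,0],
    [0,0,0]
  ],
  "hand": [0,0,0,0]
}}

```text
t: 41.42
tool_pos: [0.532, 0.0858, 0.1169]
eef_rot: [0.655, 0.755, 0.003, 0.002]
wrist_force: [0.8, -0.1, -0.2]
grip_width: 0.001
```

Call:
{"op": "step_arm", "data": {
  "offset": [
    [0.14,-0.5,0],
    [0.14,-1,0],
    [0.14,-1,0]
  ],
  "turn": [
    [0,0,0],
    [0,0,0],
    [0,0,0]
  ],
  "hand": [0,0,0]
}}

```text
t: 41.67
tool_pos: [0.5401, -0.0, 0.1125]
eef_rot: [0.657, 0.753, -0.002, 0.0]
wrist_force: [-1.7, 1.1, -0.8]
grip_width: -0.0
```

Call:
{"op": "step_arm", "data": {
  "offset": [
    [0.14,-0.5,0],
    [0.14,-1,0],
    [0.14,-1,0]
  ],
  "turn": [
    [0,0,0],
    [0,0,0],
    [0,0,0]
  ],
  "hand": [0,0,0]
}}

```text
t: 41.92
tool_pos: [0.5516, -0.0803, 0.1123]
eef_rot: [0.658, 0.753, -0.002, 0.0]
wrist_force: [-0.3, -0.6, 0.2]
grip_width: 0.002
```

Call:
{"op": "step_arm", "data": {
  "offset": [
    [0.06,-0.48,0],
    [0.06,-0.48,0],
    [0.06,-0.48,-0.4],
    [0.06,-0.48,-0.5],
    [0.06,-0.48,-0.5],
    [0.06,-0.48,-0.5]
  ],
  "turn": [
    [0,0,0],
    [0,0,0],
    [0,0,0],
    [0,0,0],
    [0,0,0],
    [0,0,0]
  ],
  "hand": [0,0,0,0,0,0]
}}

```text
t: 42.42
tool_pos: [0.5551, -0.1122, 0.0727]
eef_rot: [0.655, 0.755, -0.001, -0.002]
wrist_force: [0.3, 0.1, 0.3]
grip_width: -0.002
```

Call:
{"op": "step_arm", "data": {
  "offset": [
    [0.0,-0.01,-0.08],
    [0.0,-0.01,-0.13],
    [0.0,-0.01,-0.18],
    [0.0,-0.01,-0.23],
    [0.0,-0.01,-0.28],
    [0.0,-0.01,-0.32],
    [0.0,-0.01,-0.345],
    [0.0,-0.01,-0.345]
  ],
  "turn": [
    [0,0,0],
    [0,0,0],
    [0,0,0],
    [0,0,0],
    [0,0,0],
    [0,0,0],
    [0,0,0],
    [0,0,0]
  ],
  "hand": [0,0,0,0,0,0,0,0]
}}

```text
t: 43.08
tool_pos: [0.5574, -0.1137, 0.047]
eef_rot: [0.655, 0.755, 0.001, 0.001]
wrist_force: [0.3, 0.8, 1.4]
grip_width: -0.002
```

Call:
{"op": "step_arm", "data": {
  "offset": [
    [0,0,-0.02],
    [0,0,-0.04],
    [0,0,-0.04]
  ],
  "turn": [
    [0,0,0],
    [0,0,0],
    [0,0,0]
  ],
  "hand": [0,0,0]
}}

```text
t: 43.33
tool_pos: [0.5575, -0.1137, 0.0458]
eef_rot: [0.655, 0.755, 0.001, 0.001]
wrist_force: [-5.0, 0.3, 17.0]
grip_width: 0.005
```

Call:
{"op": "step_arm", "data": {
  "offset": [
    [0,0,-0.01],
    [0,0,-0.02],
    [0,0,-0.02]
  ],
  "turn": [
    [0,0,0],
    [0,0,0],
    [0,0,0]
  ],
  "hand": [0,0,0]
}}

```text
t: 43.58
tool_pos: [0.5576, -0.1137, 0.0457]
eef_rot: [0.655, 0.755, 0.001, 0.001]
wrist_force: [-6.8, 1.8, 26.9]
grip_width: 0.0
```

Call:
{"op": "step_arm", "data": {
  "offset": [
    [0,0,0.4],
    [0,0,0.8],
    [0,0,1],
    [0,0,1]
  ],
  "turn": [
    [0,0,0],
    [0,0,0],
    [0,0,0],
    [0,0,0]
  ],
  "hand": [0,0,0,0]
}}

```text
t: 43.92
tool_pos: [0.5599, -0.1145, 0.126]
eef_rot: [0.655, 0.755, 0.002, 0.004]
wrist_force: [1.1, -0.6, 0.0]
grip_width: -0.003
```

Call:
{"op": "step_arm", "data": {
  "offset": [
    [-1,0,1],
    [-1,0,1],
    [-1,0,1],
    [-1,0,1]
  ],
  "turn": [
    [0,0,0],
    [0,0,0],
    [0,0,0],
    [0,0,0]
  ],
  "hand": [0,0,0,0]
}}

```text
t: 44.25
tool_pos: [0.4744, -0.114, 0.2046]
eef_rot: [0.656, 0.755, 0.0, 0.001]
wrist_force: [-0.5, 0.1, -0.7]
grip_width: 0.001
```

Call:
{"op": "step_arm", "data": {
  "offset": [
    [-1,0,0.3],
    [-1,0,0.3],
    [-1,0,0.3],
    [-1,0,0.3]
  ],
  "turn": [
    [0,0,0],
    [0,0,0],
    [0,0,0],
    [0,0,0]
  ],
  "hand": [0,0,0,0]
}}

```text
t: 44.58
tool_pos: [0.3954, -0.1138, 0.2251]
eef_rot: [0.656, 0.755, -0.0, -0.0]
wrist_force: [0.7, -0.5, -0.6]
grip_width: -0.003
```

Run:
```python
from h import *
o=ctrl.get_obs();print(o["t"],o["tool_pos"])
for n in("scene","top"):
    c=cap(n);cv2.imwrite(f"pics/h_{n}.png",c["frame"][:,:,::-1])
    for l in("tab_top","pin0_top","pin1_top","cell0","spare0","spent","beaker"):print(l,*lm(c,n,l),sep="\n  ")
    if n=="scene":cv2.imwrite("pics/h_sc.png",cv2.resize(c["frame"][180:320,210:410],None,fx=4,fy=4,interpolation=cv2.INTER_CUBIC)[:,:,::-1])
    else:
        cv2.imwrite("pics/h_tc.png",cv2.resize(c["frame"][185:325,220:420],None,fx=4,fy=4,interpolation=cv2.INTER_CUBIC)[:,:,::-1]);blobs(c)
```

```text
44.5833 [ 0.39540642 -0.11378288  0.22514223]
tab_top
  (0.63, [0.5414, -0.0128, 0.0724], [322.0, 242.0])
pin0_top
pin1_top
  (0.51, [0.6275, -0.0038, 0.0298], [300.0, 277.0])
  (0.47, [0.5565, -0.1143, 0.0454], [286.0, 238.0])
cell0
  (0.98, [0.6047, 0.1288, 0.0269], [354.0, 299.0])
  (0.79, [0.6365, -0.1356, 0.023], [256.0, 257.0])
  (0.78, [0.6265, -0.004, 0.03], [300.0, 276.0])
  (0.68, [0.6317, -0.0713, 0.0286], [277.0, 265.0])
  (0.59, [0.6106, 0.0624, 0.0239], [328.0, 288.0])
spare0
  (0.96, [0.6309, 0.3019, 0.001], [415.0, 356.0])
  (0.91, [0.4853, -0.4456, -0.0045], [221.0, 197.0])
  (0.89, [0.6242, -0.0032, 0.0273], [301.0, 277.0])
  (0.83, [0.6522, 0.4501, -0.0022], [480.0, 407.0])
  (0.81, [0.6387, -0.1315, 0.0319], [257.0, 255.0])
  (0.65, [0.6098, 0.0707, 0.0284], [331.0, 288.0])
spent
  (0.55, [0.4307, -0.3253, 0.0039], [264.0, 201.0])
beaker
  (0.92, [0.5018, 0.4254, 0.0006], [505.0, 350.0])
  (0.65, [0.6015, 0.1247, 0.0294], [353.0, 297.0])
  (0.45, [0.6256, -0.0017, 0.029], [301.0, 277.0])
tab_top
  (0.74, [0.6133, 0.0666, 0.0278], [284.0, 230.0])
  (0.62, [0.5406, 
[... 1367 characters left out ...]
47. 215.] 187 [[0.6428, -0.0714], [0.6368, -0.0691], [0.6312, -0.0669]]
blue [376.9 213.3] 186 [[0.6482, -0.1372], [0.6421, -0.1332], [0.6364, -0.1294]]
blue [317.7 219.8] 186 [[0.6307, -0.0078], [0.625, -0.0071], [0.6197, -0.0064]]
blue [283.1 224. ] 183 [[0.6197, 0.0671], [0.6143, 0.0659], [0.6092, 0.0648]]
blue [252.2 227.2] 189 [[0.6112, 0.1335], [0.606, 0.1306], [0.6012, 0.1279]]
blue [319.6 262.1] 73 [[0.5383, -0.0134], [0.535, -0.0125], [0.5319, -0.0117]]
blue [523.2 290.8] 228 [[0.4848, -0.453], [0.4829, -0.4408], [0.4811, -0.4295]]
red [364.1 255. ] 70 [[0.5556, -0.109], [0.5518, -0.1057], [0.5484, -0.1026]]
red [273.2 266.4] 75 [[0.5271, 0.0855], [0.5241, 0.0838], [0.5213, 0.0823]]
```

View pics/h_sc.png

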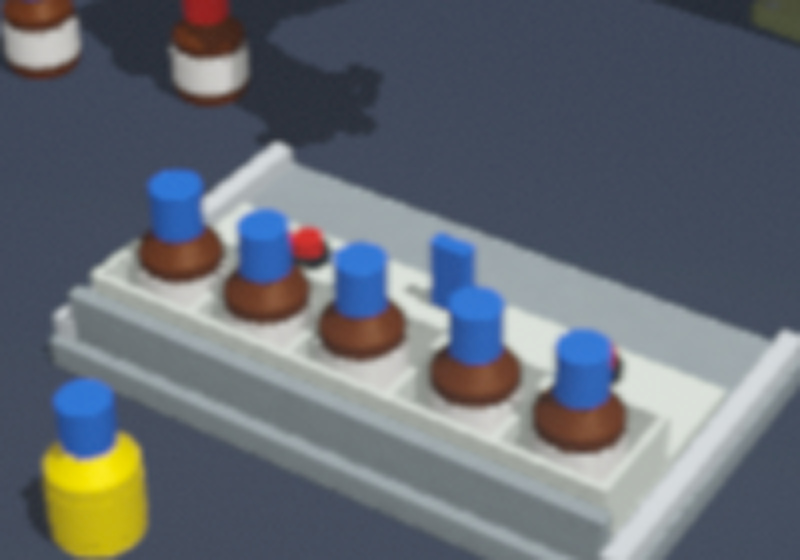

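View pics/h_tc.png

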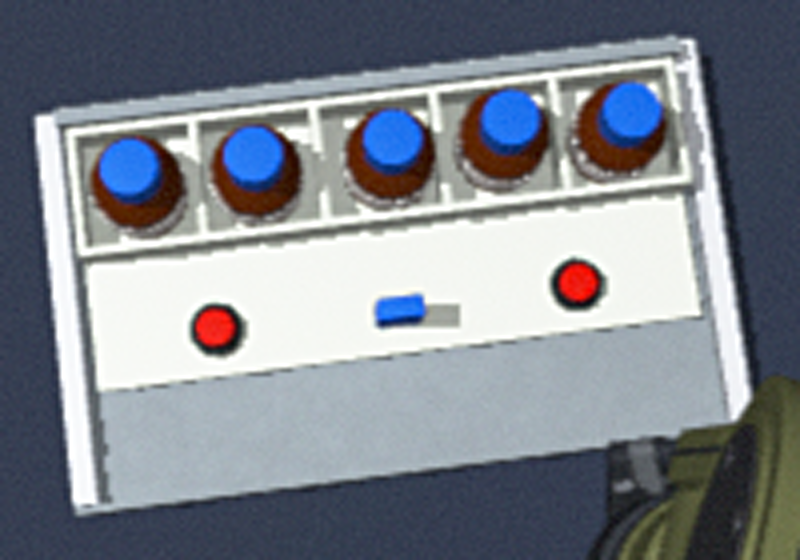

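View pics/h_scene.png

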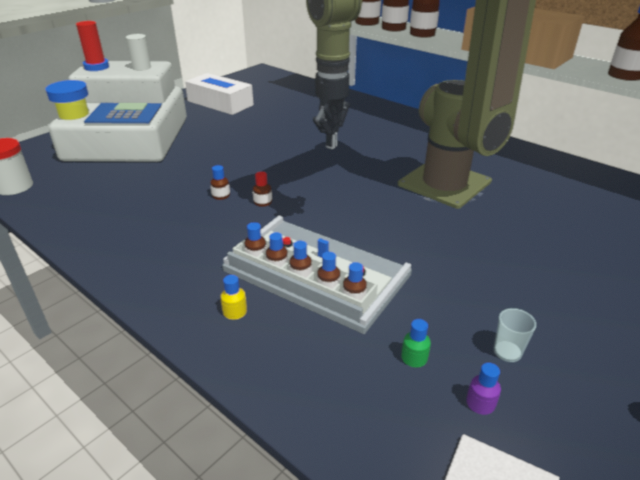

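The tab is at the same top-view pixel as at the start (319.6, 262.1), and the pins are within 0.2 px of theirs. All five cells are filled upright. The leftover spare, the spent bottle and the beaker are where they were. Handing in.

```bash
python3 -c "
from cell import ticket,ctrl
print(ctrl.get_obs()['qd'].round(3)); print(ticket.sign_off())"
```

```text
[-0.    -0.001 -0.002  0.002  0.    -0.   ]
the job is handed in; nothing more can be done
None
```

The job is done and handed in at about 45 s; the hand-in gave no verdict. I raised both pins and pulled the carrier out to its stop by the tab. Amber blue-capped spares went into empty cells 4, 2 and 0, each lowered until light floor contact. I then pushed the carrier home to its stop and pressed both pins down until they stopped at 46 mm, the seated height, under about 27–28 N.

**Last checks:**
- **Carrier and pins:** in the top view the tab is at exactly its starting pixel, and both pin heads are within 0.2 px of theirs.
- **Bottles:** all five cells hold an upright bottle, including the two already there in cells 1 and 3.
- **Things to leave:** the unused spare is standing where it was. The red-capped bottle, the beaker and the look-alikes are also where they were. I saw no spare knocked aside.
- **Disagreements:** the trained networks gave some stray detections, such as missing pin 0 in the scene view, where a bottle partly hides it. They also gave wrong labels for the tab, pins, spent bottle and beaker. The pictures and force readings settled these. No check failed.

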